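Make up two food-inspection kits

TASK

Make up the two inspection kits from the stock in the middle of the bench: the white-lidded jar of dried chillies and the black stand loupe go into the red tray; the red-capped clear sample bottle, the green reagent bottle and the yellow test-strip box go into the blue tray. Without dropping anything, stand each one upright and gently in the foam cut-out that matches its shape and size, right down on its floor, and leave the other jar and bottles where they are.

Things in the scene. Friction and masses are not known exactly. Their poses are not given: they have to be found in the camera images.
- chilli_jar_c (a point): For the red tray: clear round jar of red dried chillies with a flat white lid, 60 mm diameter (lid 57 mm, the top 18 mm), 68 mm high, 0.11 to 0.22 kg. Point: its centre, half-way up, on its upright axis (z up).
- loupe_c (a point): For the red tray: stand loupe, an upright black cylinder with a clear foot and a pale lens on top, 40 mm diameter, 62 mm high, about 0.1 kg. Point: its centre, half-way up, on its upright axis (z up).
- sample_bottle_c (a point): For the blue tray: clear round bottle with white label and red screw cap, body 56 mm diameter up to 72 mm height, then a shoulder; cap 34 mm diameter, the top 18 mm; 100 mm high, 0.1 to 0.2 kg. Point: its centre, half-way up, on its upright axis (z up).
- strip_box_c (a point): For the blue tray: yellow upright test-strip carton with a white band, 56 mm (its x) x 30 mm (its y), 80 mm high, about 0.06 kg; it stands at any yaw. Point: its centre, half-way up, on its upright axis (z up).
- reagent_bottle_c (a point): For the blue tray: slim green round bottle with black cap, body 34 mm diameter up to 65 mm height, cap 24 mm diameter, 90 mm high, about 0.1 kg. Point: its centre, half-way up, on its upright axis (z up).
- red_tray: Red kit tray, 284 x 124 x 16 mm (x, y, z), fixed. Grey foam flush with the rim; cut-outs 10 mm deep, red floor 6 mm above the table. Origin: centre of its underside; x along its length (away from the robot at yaw 0), z up. Cut-outs at y = 0: 80 mm round at x = -85 mm for the jar; 60 mm round at x = +10 mm for the loupe; narrow slot at x = +94 mm, tweezers already in it.
- blue_tray: Blue kit tray, 284 x 124 x 16 mm (x, y, z), fixed. Grey foam flush with the rim; cut-outs 10 mm deep, blue floor 6 mm above the table. Origin: centre of its underside; x along its length (away from the robot at yaw 0), z up. Cut-outs at y = 0: 76 mm round at x = -88 mm for the sample bottle; 76 mm (x) by 50 mm (y) at x = 0 for the strip box; 54 mm round at x = +86 mm for the green bottle.
- pepper_jar_c (a point): Stays where it is: jar as the chilli jar, but with a black lid and pale contents, 60 mm diameter, 68 mm high. Point: its centre, half-way up, on its upright axis (z up).
- bluecap_bottle_c (a point): Stays where it is: bottle as the sample bottle, but with a blue cap, 56 mm diameter, 100 mm high. Point: its centre, half-way up, on its upright axis (z up).
- amber_bottle_c (a point): Stays where it is: slim brown bottle with a white cap, 34 mm diameter, 90 mm high. Point: its centre, half-way up, on its upright axis (z up).

How it is judged:
By the outcome, as a careful person would: the job done as asked, in the order asked, and still so for the second after the job is handed in, with the robot touching nothing.
It also fails if it takes over 134 s, if anything falls off the work surface, if the arm or the gripper's body presses on something with over 40 N, if the wrist force passes 120 N, or if a joint passes its speed limit or range.

ROBOT

A 6-joint arm with a two-finger parallel gripper is mounted at the origin on the work surface. World frame = base frame: x ahead of the robot, y to its left, z up, the work surface at z = 0. Lengths are in mm, angles in rad, forces in N, time in s.
With the tool pointing down it reaches from about 400 to 925 mm from the base axis. Payload 12.5 kg.
Tool frame: the origin (TCP) lies midway between the tips of the shut fingers; the grasp point (between the pads) lies 19 mm behind it; z points along the fingers, y is the direction in which the jaws open and shut (so a half turn about z gives the same grasp; the last joint's range is limited). The gripper opens to 95 mm and grips with 3 to 60 N. Pads are 20 mm wide; open, the fingers measure 119 mm over their backs; the gripper's body (75 mm by 180 mm) begins 59 mm behind the grasp point.
Start: joints at [-1.304, 0.491, 1.559, -0, 1.092, -0.106], TCP at [227.664, -582.079, 214.661] pointing down, gripper open.
Joint ranges: [-3.1, 3.1], [-0.84, 2.19], [0.05, 2.79], [-1.13, 4.28], [0.06, 2.93], [-2.69, 2.69]. Speed limits (rad/s): [2.22, 2.22, 2.79, 3.14, 3.14, 3.14].

INTERFACE

Orientations are given as [roll, pitch, yaw] about the fixed x, y, z axes, in that order (R = Rz(yaw) Ry(pitch) Rx(roll)).
In Python, from cell import env gives the robot as it stands.
- The arm moves only by the tool arm_command, never from a script. Its argument "steps" is a list of rows, each an object of numbers: "dx", "dy", "dz": the shift along the tool's x, y, z as a fraction of full scale; "rx", "ry", "rz": the turn, a rotation vector about the tool's x, y, z as a fraction of full scale; "claw": the gripper command: -1 is fully open, 1 is shut, values between are in proportion. In form: [{"dx": .., "dy": .., "dz": .., "rx": .., "ry": .., "rz": .., "claw": ..}, ...]. A call has 1 to 10 rows; each row shifts and turns the pose as measured when the row begins, along the tool's axes as they then stand; what a row does not reach is not made up. Full scale, the value 1, is 0.8 m for a shift and 90 degrees for a turn. A row lasts 1/8 s, in which the tool goes at most 62.5 mm and 10.7 degrees, less where a joint would pass 70% of its speed; a pose out of reach is approached as far as the arm can. A call with a number of a shift or a turn outside -1 to 1 is refused whole. A call with a gripper value outside its range is refused whole. The fingers move at their own pace and stop on an object; the grip force is fixed at half the most. Time passes only in rows, so rows that do not move let the fingers close. It gives the time, the measured TCP pose, the force and the opening at its end, in the units of the state.
- env.state(): the state, without advancing time (a new reading comes with each control period).
- env.read_camera(name): name is "scene" or "top" or "wrist"; returns (picture, depth): 480x640x3 uint8, red, green, blue; 480x640 float32, mm along the optical axis (not along the pixel's ray), 0 where there is no reading.
- env.get_calibration(name): a dict with "vfov" (degrees; the focal length in pixels is half the picture's height over the tangent of half this angle, whatever the lens; pixels are square), "cx", "cy" (the principal point, pixels), "xyz" and "attitude" of the camera in the world. Camera axes: x right, y up, looking along -z (the intrinsics and any distortion apply to the point x, -y, -z); pixel columns grow to the right and rows downward; lengths in mm; the calibration is good to about 2 mm. A picture is of the moment at which its call begins: read the wrist's pose just before it. get_calibration takes no time and is no camera call; for the wrist camera it gives the pose at the moment of the call.
- env.job_done(): hands the job in, once; it reports no verdict.
The state is a dict: "t": time; "joints": joint angles; "qvel": joint speeds; "tau": joint torques, N m; "eef_pos": TCP position; "tcp_rot": TCP orientation; "ft_force": force on the tool from outside, world axes, zero at the start; "moment": the same for the moment, N m; "opening": opening from 0.0 (shut) to 1.0 (fully open).
Only numpy, scipy, OpenCV 4.12 (cv2) and the standard library are available. Lean on these libraries where they do the work, as an engineer would, in place of code of your own. Each camera call takes 0.05 s, during which the arm holds its last target.

## Working session

There is one attempt and no reset: what is moved stays moved. The work goes in short steps, Python scripts to look and compute and a tool call to move; the robot and the scene stay as the last step left them, time stands still between calls to the robot, and variables do not carry over. Pictures are saved under pics/ and viewed, and the job is handed in when it is done.

Besides the shell and the picture viewer there is one more tool, called after ">>>" by a JSON object that holds its "method" and its "body", one argument or row to a line. arm_command: Moves the arm, as the interface text tells. Its arguments: {"type":"object","properties":{"steps":{"type":"array","items":{"type":"object","properties":{"dx":{"type":"number"},"dy":{"type":"number"},"dz":{"type":"number"},"rx":{"type":"number"},"ry":{"type":"number"},"rz":{"type":"number"},"claw":{"type":"number"}}}}},"required":["steps"]}

```bash
ls; mkdir -p pics; cat > h.py <<'E'
import numpy as np,cv2
from cell import env
from scipy.spatial.transform import Rotation as R
E
python3 - <<'E'
from h import *
print(env.state())
for n in ["scene","top"]:
    c=env.get_calibration(n); print(n,c)
    p,d=env.read_camera(n); cv2.imwrite(f"pics/{n}0.png",p[:,:,::-1]); np.save(f"{n}0.npy",d); np.save(f"{n}0p.npy",p)
print(env.get_calibration("wrist"))
E
```

```text
pics
{'t': 0.0, 'joints': array([-1.30362402e+00,  4.91525743e-01,  1.55947283e+00,  2.25072899e-05,
        1.09171894e+00, -1.05624682e-01]), 'qvel': array([-0.00066574, -0.0016789 , -0.00125891,  0.0017399 ,  0.00034706,
       -0.0005185 ]), 'tau': array([-1.97630565e-03, -6.12650371e+01, -2.58179730e+01,  6.91940566e-02,
        4.82693198e-02, -1.42282779e-04]), 'eef_pos': array([ 227.58121914, -581.81256331,  214.07471511]), 'tcp_rot': array([-3.14047617e+00, -1.38442286e-04,  3.72786524e-01]), 'ft_force': array([0.03328957, 0.14084008, 0.33550716]), 'moment': array([ 0.05273523,  0.02480237, -0.02239622]), 'opening': 0.9994520321266155}
scene {'vfov': 53.66250889188478, 'cx': 314.29349209636473, 'cy': 237.86776715337385, 'xyz': array([1126.93972348,  279.53201718,  609.53435678]), 'attitude': array([ 0.84913852, -0.01915703,  2.07175776])}
top {'vfov': 49.66537678449519, 'cx': 322.71684893221783, 'cy': 238.91129754029254, 'xyz': array([ 501.98417392,  -19.30627372, 1053.68823275]), 'attitude': array([ 0.06173106,  0.00545445, -1.59022114])}
{'vfov': 67.8377321363788, 'cx': 320.4816931954854, 'cy': 240.01591529228975, 'xyz': array([ 288.63727565, -558.01206531,  384.81754052]), 'attitude': array([-2.40448592e-01,  8.12523948e-04, -1.19745473e+00])}
```

View pics/top0.png

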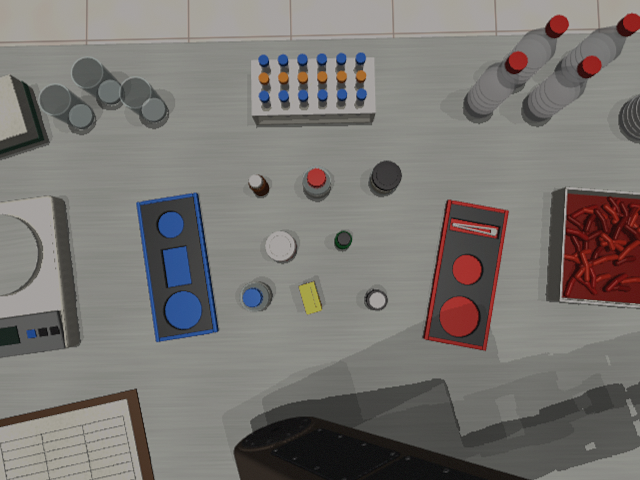

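View pics/scene0.png

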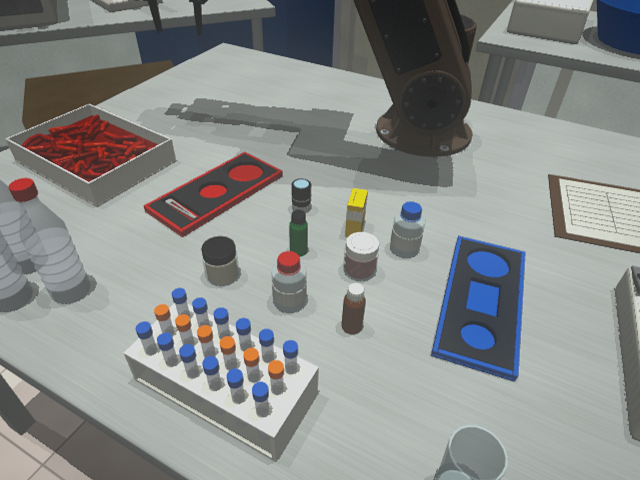

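```bash
cat >> h.py <<'E'
def xyz(n,d,c=None):
    c=c or env.get_calibration(n)
    f=240/np.tan(np.radians(c["vfov"]/2)); v,u=np.mgrid[:480,:640]
    P=np.stack([(u-c["cx"])/f*d,-(v-c["cy"])/f*d,-d],-1)
    return P@R.from_euler("xyz",c["attitude"]).as_matrix().T+c["xyz"]
def pix(n,p,c=None):
    c=c or env.get_calibration(n)
    f=240/np.tan(np.radians(c["vfov"]/2))
    q=R.from_euler("xyz",c["attitude"]).as_matrix().T@(np.asarray(p,float)-c["xyz"])
    return c["cx"]+f*q[0]/-q[2], c["cy"]-f*q[1]/-q[2]
E
python3 - <<'E'
from h import *
for n in ["top","scene"]:
    d=np.load(n+"0.npy");W=xyz(n,d);p=np.load(n+"0p.npy").astype(int)
    np.save(n+"W.npy",W)
    hsv=cv2.cvtColor(p.astype(np.uint8),cv2.COLOR_RGB2HSV)
    roi=(W[...,0]>330)&(W[...,0]<760)&(abs(W[...,1])<330)&(d>0)
    print(n,"table z", np.percentile(W[roi][:,2],[5,25,50,75]))
    m=(roi&(W[...,2]>25)).astype(np.uint8)
    k,l,s,ce=cv2.connectedComponentsWithStats(m)
    for i in range(1,k):
        if s[i,4]<40: continue
        q=W[l==i]; zt=np.percentile(q[:,2],95); t=q[q[:,2]>zt-5]
        r=cv2.minEnclosingCircle(t[:,:2].astype(np.float32)); 
        print(ce[i].round(),s[i,4],"ztop",zt.round(1),"mean",t.mean(0).round(1),"circ",np.round(r[0],1),round(r[1],1), cv2.minAreaRect(t[:,:2].astype(np.float32)))
    for nm,lo,hi in [("blue",100,130),("red",-1,8)]:
        z=(W[...,2]<25)&roi&(hsv[...,1]>120)&(hsv[...,2]>80)
        hh=hsv[...,0].astype(int)
        z&=((hh>lo)&(hh<hi))|((nm=="red")&(hh>172))
        k,l,s,ce=cv2.connectedComponentsWithStats(z.astype(np.uint8))
        for i in range(1,k):
            if s[i,4]<60: continue
            q=W[l==i]; a=cv2.minAreaRect(q[:,:2].astype(np.float32)); print(nm,ce[i].round(),s[i,4],q.mean(0).round(1),a)
E
```

```text
top table z [-1.52669296  0.5618861   2.32371644  7.16910832]
[385. 177.] 821 ztop 72.6 mean [ 684.1 -139.2   70.2] circ [ 684.1 -139.5] 28.4 ((684.182861328125, -138.77301025390625), (55.20001220703125, 55.17080307006836), 26.65667724609375)
[316. 181.] 756 ztop 103.4 mean [677.3  -4.6 101.4] circ [677.3  -4.8] 16.9 ((677.114013671875, -4.323986053466797), (32.30586242675781, 32.508262634277344), 69.1057357788086)
[258. 184.] 301 ztop 93.0 mean [674.3 110.   91.2] circ [675.  109.8] 12.0 ((674.7470703125, 109.75398254394531), (23.44629669189453, 21.81100845336914), 61.685237884521484)
[281. 246.] 767 ztop 72.4 mean [552.6  67.1  69.9] circ [552.7  67.4] 28.2 ((552.7451782226562, 67.21507263183594), (54.72602081298828, 55.23613357543945), 78.32481384277344)
[343. 239.] 254 ztop 93.5 mean [562.6 -53.7  91.5] circ [563.  -53.9] 12.6 ((562.4915771484375, -54.79479217529297), (22.43119239807129, 22.4576358795166), 88.28762817382812)
[255. 296.] 764 ztop 103.0 mean [456.9 117.1 101.3] circ [456.6 116.9] 17.2 ((457.0923156738281, 117.06709289550781), (32.4438362121582, 32.166847229003906),
[... 3458 characters left out ...]
[477. 336.] 648 [598.1 294.7   6.9] ((601.1430053710938, 295.1717224121094), (57.86339569091797, 51.41053771972656), 9.076774597167969)
blue [469. 366.] 89 [656.  297.    4.6] ((656.5068359375, 296.6495361328125), (4.129544734954834, 66.13017272949219), 7.7406005859375)
red [222. 200.] 565 [ 515.5 -257.5   15.2] ((490.2246398925781, -295.3165283203125), (123.73455047607422, 283.6814880371094), 78.6607666015625)
red [245. 173.] 433 [ 401.4 -283.3    6.5] ((407.0857849121094, -279.50830078125), (79.6129150390625, 76.92967224121094), 32.48591232299805)
red [213. 191.] 275 [ 495.4 -301.9    6.8] ((499.9549865722656, -298.743408203125), (60.248226165771484, 55.688331604003906), 32.30632400512695)
```

>>> {"method": "arm_command", "body": {
  "steps": [
    {"rz": 0.073, "claw": -1},
    {"rz": 0.073, "claw": -1},
    {"dx": 0.04, "dy": -0.0575, "claw": -1},
    {"dx": 0.04, "dy": -0.0575, "claw": -1},
    {"dx": 0.04, "dy": -0.0575, "claw": -1},
    {"dx": 0.04, "dy": -0.0575, "claw": -1},
    {"dx": 0.04, "dy": -0.0575, "claw": -1},
    {"dx": 0.04, "dy": -0.0575, "claw": -1},
    {"dx": 0.04, "dy": -0.0575, "claw": -1},
    {"dx": 0.04, "dy": -0.0575, "claw": -1}
  ]
}}

```text
$.steps[0]: bad value
```

```bash
cat > go.py <<'E'
import sys
from h import *
# go.py x y z [yaw]: full-scale shifts in the tool frame from the pose as it stands
s=env.state(); a=[float(v) for v in sys.argv[1:]]
Rt=R.from_euler("xyz",s["tcp_rot"])
D=np.array(a[:3])-s["eef_pos"]; t=Rt.inv().apply(D)/800
print("t",round(s["t"],2),"pos",s["eef_pos"].round(1),"rot",s["tcp_rot"].round(3),"open",round(s["opening"],3),"F",s["ft_force"].round(1),"j",s["joints"].round(2))
g=R.from_euler("xyz",[np.pi,0,a[3] if len(a)>3 else 0.143])
print("shift",t.round(4),"dist",np.linalg.norm(D).round(1),"turn",((Rt.inv()*g).as_rotvec()/(np.pi/2)).round(4))
E
python3 go.py 552 68.5 200
```

```text
t 0.1 pos [ 227.6 -581.8  214.1] rot [-3.141 -0.     0.373] open 0.998 F [0.8 0.4 0.1] j [-1.3   0.49  1.56 -0.    1.09 -0.11]
shift [ 0.6738 -0.6094  0.0183] dist 726.9 turn [-0.0006  0.      0.1463]
```

>>> {"method": "arm_command", "body": {
  "steps": [
    {"dx": 0, "dy": 0, "dz": 0, "rx": 0, "ry": 0, "rz": 0.073, "claw": -1},
    {"dx": 0, "dy": 0, "dz": 0, "rx": 0, "ry": 0, "rz": 0.073, "claw": -1},
    {"dx": 0.04, "dy": -0.0575, "dz": 0, "rx": 0, "ry": 0, "rz": 0, "claw": -1},
    {"dx": 0.04, "dy": -0.0575, "dz": 0, "rx": 0, "ry": 0, "rz": 0, "claw": -1},
    {"dx": 0.04, "dy": -0.0575, "dz": 0, "rx": 0, "ry": 0, "rz": 0, "claw": -1},
    {"dx": 0.04, "dy": -0.0575, "dz": 0, "rx": 0, "ry": 0, "rz": 0, "claw": -1},
    {"dx": 0.04, "dy": -0.0575, "dz": 0, "rx": 0, "ry": 0, "rz": 0, "claw": -1},
    {"dx": 0.04, "dy": -0.0575, "dz": 0, "rx": 0, "ry": 0, "rz": 0, "claw": -1}
  ]
}}

```text
t: 1.1
eef_pos: [382.6, -275.8, 211.9]
tcp_rot: [-3.137, 0.001, 0.13]
ft_force: [0.4, -1.0, 0.1]
opening: 1.001
```

```bash
python3 go.py 552 68.5 200
```

```text
t 1.1 pos [ 382.6 -275.8  211.9] rot [-3.137e+00  1.000e-03  1.300e-01] open 1.001 F [ 0.4 -1.   0.1] j [-0.77  0.28  1.92  0.    0.95  0.67]
shift [ 0.2656 -0.3993  0.0166] dist 383.9 turn [-0.0031  0.0007 -0.0086]
```

>>> {"method": "arm_command", "body": {
  "steps": [
    {"dx": 0.04, "dy": -0.06, "dz": 0, "rx": 0, "ry": 0, "rz": -0.004, "claw": -1},
    {"dx": 0.04, "dy": -0.06, "dz": 0, "rx": 0, "ry": 0, "rz": -0.004, "claw": -1},
    {"dx": 0.04, "dy": -0.06, "dz": 0, "rx": 0, "ry": 0, "rz": 0, "claw": -1},
    {"dx": 0.04, "dy": -0.06, "dz": 0, "rx": 0, "ry": 0, "rz": 0, "claw": -1},
    {"dx": 0.04, "dy": -0.06, "dz": 0, "rx": 0, "ry": 0, "rz": 0, "claw": -1},
    {"dx": 0.04, "dy": -0.06, "dz": 0, "rx": 0, "ry": 0, "rz": 0, "claw": -1},
    {"dx": 0.025, "dy": -0.04, "dz": 0.01, "rx": 0, "ry": 0, "rz": 0, "claw": -1},
    {"dx": 0, "dy": 0, "dz": 0, "rx": 0, "ry": 0, "rz": 0, "claw": -1}
  ]
}}

```text
t: 2.1
eef_pos: [552.2, 86.3, 204.1]
tcp_rot: [-3.136, 0.002, 0.146]
ft_force: [-0.4, 0.2, 0.4]
opening: 0.998
```

```bash
python3 go.py 552 68.5 150; python3 - <<'E'
from h import *
p,d=env.read_camera("wrist"); cv2.imwrite("pics/w1.png",p[:,:,::-1])
c=env.get_calibration("wrist"); W=xyz("wrist",d,c)
m=(W[...,2]>25)&(W[...,0]>330)&(W[...,0]<780)&(abs(W[...,1])<220)&(d>0)
k,l,s,ce=cv2.connectedComponentsWithStats(m.astype(np.uint8))
for i in range(1,k):
    if s[i,4]<200: continue
    q=W[l==i]; zt=np.percentile(q[:,2],95); t=q[q[:,2]>zt-5]; r=cv2.minEnclosingCircle(t[:,:2].astype(np.float32)); print(ce[i].round(),zt.round(1),np.round(r[0],1),round(r[1],1))
E
```

```text
t 2.1 pos [552.2  86.3 204.1] rot [-3.136e+00  2.000e-03  1.460e-01] open 0.998 F [-0.4  0.2  0.4] j [0.03 0.41 1.73 0.01 1.   1.46]
shift [-0.0034  0.0223  0.0675] dist 56.9 turn [-0.0033  0.0012  0.0022]
[313.  82.] 91.9 [671.8 109.7] 13.1
[450.  99.] 101.9 [674.5  -4.8] 18.1
[597. 117.] 70.4 [ 680.5 -138.5] 28.9
[340. 230.] 70.5 [549.8  67.1] 28.4
[473. 240.] 91.7 [559.9 -53.5] 13.0
[325. 376.] 331.7 [575.5  88.2] 50.8
```

View pics/w1.png

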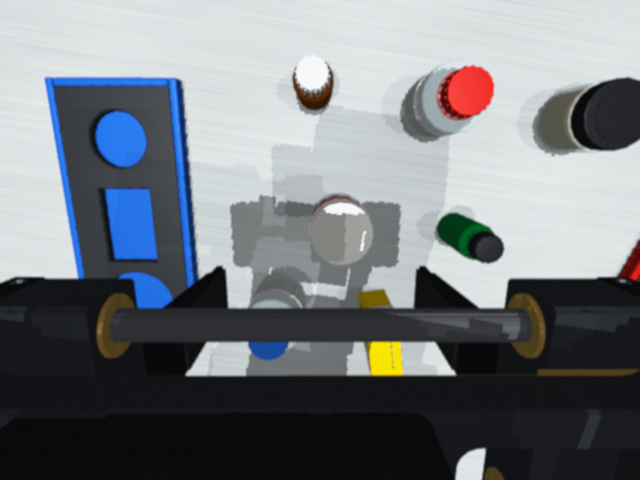

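The wrist view shows the white lid at (340,230) clear of the fingers, which are at the bottom. It agrees with the other cameras to about 2 mm, so I'll descend on the chilli jar.

>>> {"method": "arm_command", "body": {
  "steps": [
    {"dx": -0.004, "dy": 0.0225, "dz": 0, "rx": -0.003, "ry": 0, "rz": 0, "claw": -1},
    {"dx": 0, "dy": 0, "dz": 0.05, "rx": 0, "ry": 0, "rz": 0, "claw": -1},
    {"dx": 0, "dy": 0, "dz": 0.05, "rx": 0, "ry": 0, "rz": 0, "claw": -1},
    {"dx": 0, "dy": 0, "dz": 0.05, "rx": 0, "ry": 0, "rz": 0, "claw": -1},
    {"dx": 0, "dy": 0, "dz": 0.025, "rx": 0, "ry": 0, "rz": 0, "claw": -1},
    {"dx": 0, "dy": 0, "dz": 0, "rx": 0, "ry": 0, "rz": 0, "claw": -1}
  ]
}}

```text
t: 2.9
eef_pos: [550.5, 54.2, 63.1]
tcp_rot: [3.139, -0.001, 0.136]
ft_force: [-0.2, -0.3, -0.3]
opening: 0.997
```

```bash
python3 go.py 551.5 68 26
```

```text
t 2.9 pos [550.5  54.2  63.1] rot [ 3.139e+00 -1.000e-03  1.360e-01] open 0.997 F [-0.2 -0.3 -0.3] j [-0.02  0.59  1.88 -0.    0.67  1.42]
shift [ 0.0035 -0.0171  0.0464] dist 39.6 turn [ 0.0016 -0.0009 -0.0042]
```

>>> {"method": "arm_command", "body": {
  "steps": [
    {"dx": 0.002, "dy": -0.009, "dz": 0, "rx": 0, "ry": 0, "rz": 0, "claw": -1},
    {"dx": 0, "dy": 0, "dz": 0, "rx": 0, "ry": 0, "rz": 0, "claw": -1},
    {"dx": 0, "dy": 0, "dz": 0, "rx": 0, "ry": 0, "rz": 0, "claw": -1}
  ]
}}

```text
t: 3.28
eef_pos: [552.2, 60.2, 66.0]
tcp_rot: [3.138, -0.005, 0.135]
ft_force: [0.1, 0.7, 0.4]
opening: 0.999
```

```bash
python3 go.py 551.5 68 26
```

```text
t 3.27 pos [552.2  60.2  66. ] rot [ 3.138 -0.005  0.135] open 0.999 F [0.1 0.7 0.4] j [-0.01  0.59  1.87 -0.    0.67  1.43]
shift [ 0.0002 -0.0099  0.05  ] dist 40.8 turn [ 0.0021 -0.0034 -0.0054]
```

>>> {"method": "arm_command", "body": {
  "steps": [
    {"dx": 0, "dy": -0.01, "dz": 0, "rx": 0.002, "ry": -0.003, "rz": -0.005, "claw": -1},
    {"dx": 0, "dy": 0, "dz": 0.018, "rx": 0, "ry": 0, "rz": 0, "claw": -1},
    {"dx": 0, "dy": 0, "dz": 0.018, "rx": 0, "ry": 0, "rz": 0, "claw": -1},
    {"dx": 0, "dy": 0, "dz": 0.009, "rx": 0, "ry": 0, "rz": 0, "claw": -1},
    {"dx": 0, "dy": 0, "dz": 0, "rx": 0, "ry": 0, "rz": 0, "claw": -1},
    {"dx": 0, "dy": 0, "dz": 0, "rx": 0, "ry": 0, "rz": 0, "claw": -1}
  ]
}}

```text
t: 4.03
eef_pos: [550.8, 69.0, 27.1]
tcp_rot: [-3.141, 0.0, 0.144]
ft_force: [1.0, 0.1, 0.1]
opening: 1.001
```

```bash
python3 go.py 551.5 68 26
```

```text
t 4.03 pos [550.8  69.   27.1] rot [-3.141  0.     0.144] open 1.001 F [1.  0.1 0.1] j [0.01 0.65 1.89 0.   0.6  1.43]
shift [0.0007 0.0014 0.0014] dist 1.7 turn [-0.0001  0.0002  0.0006]
```

>>> {"method": "arm_command", "body": {
  "steps": [
    {"dx": 0, "dy": 0, "dz": 0, "rx": 0, "ry": 0, "rz": 0, "claw": 1},
    {"dx": 0, "dy": 0, "dz": 0, "rx": 0, "ry": 0, "rz": 0, "claw": 1},
    {"dx": 0, "dy": 0, "dz": 0, "rx": 0, "ry": 0, "rz": 0, "claw": 1},
    {"dx": 0, "dy": 0, "dz": 0, "rx": 0, "ry": 0, "rz": 0, "claw": 1},
    {"dx": 0, "dy": 0, "dz": 0, "rx": 0, "ry": 0, "rz": 0, "claw": 1},
    {"dx": 0, "dy": 0, "dz": 0, "rx": 0, "ry": 0, "rz": 0, "claw": 1}
  ]
}}

```text
t: 4.78
eef_pos: [551.2, 68.9, 28.0]
tcp_rot: [3.141, -0.001, 0.144]
ft_force: [-0.4, -0.6, -0.3]
opening: 0.63
```

```bash
python3 go.py 551.5 68 160
```

```text
t 4.78 pos [551.2  68.9  28. ] rot [ 3.141e+00 -1.000e-03  1.440e-01] open 0.63 F [-0.4 -0.6 -0.3] j [0.01 0.65 1.89 0.   0.6  1.43]
shift [ 0.0004  0.0011 -0.165 ] dist 132.0 turn [ 0.0001 -0.0008  0.0004]
```

>>> {"method": "arm_command", "body": {
  "steps": [
    {"dx": 0, "dy": 0, "dz": -0.02, "rx": 0, "ry": 0, "rz": 0, "claw": 1},
    {"dx": 0, "dy": 0, "dz": -0.03, "rx": 0, "ry": 0, "rz": 0, "claw": 1},
    {"dx": 0, "dy": 0, "dz": -0.03, "rx": 0, "ry": 0, "rz": 0, "claw": 1},
    {"dx": 0, "dy": 0, "dz": -0.03, "rx": 0, "ry": 0, "rz": 0, "claw": 1},
    {"dx": 0, "dy": 0, "dz": -0.03, "rx": 0, "ry": 0, "rz": 0, "claw": 1},
    {"dx": 0, "dy": 0, "dz": -0.02, "rx": 0, "ry": 0, "rz": 0, "claw": 1},
    {"dx": 0, "dy": 0, "dz": 0, "rx": 0, "ry": 0, "rz": 0, "claw": 1}
  ]
}}

```text
t: 5.65
eef_pos: [550.2, 69.0, 165.3]
tcp_rot: [3.141, -0.002, 0.144]
ft_force: [0.5, -0.3, -2.9]
opening: 0.626
```

```bash
python3 go.py 406.8 -280.5 170
```

```text
t 5.65 pos [550.2  69.  165.3] rot [ 3.141e+00 -2.000e-03  1.440e-01] open 0.626 F [ 0.5 -0.3 -2.9] j [0.01 0.45 1.79 0.   0.9  1.43]
shift [-0.24    0.4067 -0.0063] dist 377.8 turn [ 0.0001 -0.0014  0.0005]
```

>>> {"method": "arm_command", "body": {
  "steps": [
    {"dx": -0.012, "dy": 0.02, "dz": 0, "rx": 0, "ry": 0, "rz": 0, "claw": 1},
    {"dx": -0.024, "dy": 0.04, "dz": 0, "rx": 0, "ry": 0, "rz": 0, "claw": 1},
    {"dx": -0.03, "dy": 0.05, "dz": 0, "rx": 0, "ry": 0, "rz": 0, "claw": 1},
    {"dx": -0.03, "dy": 0.05, "dz": 0, "rx": 0, "ry": 0, "rz": 0, "claw": 1},
    {"dx": -0.03, "dy": 0.05, "dz": 0, "rx": 0, "ry": 0, "rz": 0, "claw": 1},
    {"dx": -0.03, "dy": 0.05, "dz": 0, "rx": 0, "ry": 0, "rz": 0, "claw": 1},
    {"dx": -0.03, "dy": 0.05, "dz": 0, "rx": 0, "ry": 0, "rz": 0, "claw": 1},
    {"dx": -0.024, "dy": 0.04, "dz": 0, "rx": 0, "ry": 0, "rz": 0, "claw": 1},
    {"dx": -0.012, "dy": 0.02, "dz": 0, "rx": 0, "ry": 0, "rz": 0, "claw": 1},
    {"dx": 0, "dy": 0, "dz": 0, "rx": 0, "ry": 0, "rz": 0, "claw": 1}
  ]
}}

```text
t: 6.9
eef_pos: [403.7, -262.7, 159.9]
tcp_rot: [-3.136, 0.007, 0.142]
ft_force: [0.9, 0.5, -1.5]
opening: 0.625
```

```bash
python3 go.py 406.8 -280.5 170
```

```text
t 6.9 pos [ 403.7 -262.7  159.9] rot [-3.136  0.007  0.142] open 0.625 F [ 0.9  0.5 -1.5] j [-0.71  0.37  1.96 -0.    0.82  0.72]
shift [ 0.0006  0.0225 -0.0127] dist 20.7 turn [-0.0033  0.0046 -0.0004]
```

>>> {"method": "arm_command", "body": {
  "steps": [
    {"dx": 0, "dy": 0.012, "dz": 0, "rx": -0.003, "ry": 0.004, "rz": 0, "claw": 1},
    {"dx": 0, "dy": 0.006, "dz": 0.02, "rx": 0, "ry": 0, "rz": 0, "claw": 1},
    {"dx": 0, "dy": 0, "dz": 0.03, "rx": 0, "ry": 0, "rz": 0, "claw": 1},
    {"dx": 0, "dy": 0, "dz": 0.03, "rx": 0, "ry": 0, "rz": 0, "claw": 1},
    {"dx": 0, "dy": 0, "dz": 0.02, "rx": 0, "ry": 0, "rz": 0, "claw": 1},
    {"dx": 0, "dy": 0, "dz": 0, "rx": 0, "ry": 0, "rz": 0, "claw": 1},
    {"dx": 0, "dy": 0, "dz": 0, "rx": 0, "ry": 0, "rz": 0, "claw": 1}
  ]
}}

```text
t: 7.78
eef_pos: [407.0, -276.4, 77.5]
tcp_rot: [3.141, -0.001, 0.147]
ft_force: [-0.9, 0.4, -1.3]
opening: 0.626
```

```bash
python3 go.py 406.8 -280.5 35;  python3 - <<'E'
from h import *
p,d=env.read_camera("wrist"); cv2.imwrite("pics/w2.png",p[:,:,::-1])
E
```

```text
t 7.78 pos [ 407.  -276.4   77.5] rot [ 3.141e+00 -1.000e-03  1.470e-01] open 0.626 F [-0.9  0.4 -1.3] j [-0.73  0.51  2.02  0.    0.62  0.69]
shift [-0.001   0.005   0.0531] dist 42.7 turn [ 0.0005 -0.0004  0.0028]
```

View pics/w2.png

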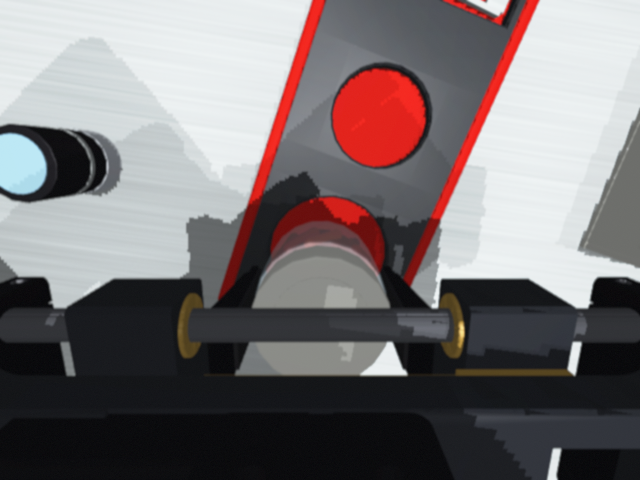

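The jar hangs upright over the round red cut-out at about (328,245), with the loupe hole at (380,115).

>>> {"method": "arm_command", "body": {
  "steps": [
    {"dx": -0.001, "dy": 0.005, "dz": 0, "rx": 0, "ry": 0, "rz": 0.003, "claw": 1},
    {"dx": 0, "dy": 0, "dz": 0.015, "rx": 0, "ry": 0, "rz": 0, "claw": 1},
    {"dx": 0, "dy": 0, "dz": 0.015, "rx": 0, "ry": 0, "rz": 0, "claw": 1},
    {"dx": 0, "dy": 0, "dz": 0.01, "rx": 0, "ry": 0, "rz": 0, "claw": 1},
    {"dx": 0, "dy": 0, "dz": 0.004, "rx": 0, "ry": 0, "rz": 0, "claw": 1},
    {"dx": 0, "dy": 0, "dz": 0, "rx": 0, "ry": 0, "rz": 0, "claw": 1}
  ]
}}

```text
t: 8.57
eef_pos: [407.1, -281.0, 40.6]
tcp_rot: [3.14, -0.002, 0.142]
ft_force: [0.2, 0.3, -1.5]
opening: 0.625
```

```bash
python3 go.py 406.8 -280.5 34
```

```text
t 8.57 pos [ 407.1 -281.    40.6] rot [ 3.14e+00 -2.00e-03  1.42e-01] open 0.625 F [ 0.2  0.3 -1.5] j [-0.74  0.58  2.04  0.    0.53  0.69]
shift [-0.0003 -0.0007  0.0082] dist 6.6 turn [ 0.0012 -0.0011 -0.0004]
```

>>> {"method": "arm_command", "body": {
  "steps": [
    {"dx": 0, "dy": 0, "dz": 0.003, "rx": 0, "ry": 0, "rz": 0, "claw": 1},
    {"dx": 0, "dy": 0, "dz": 0.003, "rx": 0, "ry": 0, "rz": 0, "claw": 1},
    {"dx": 0, "dy": 0, "dz": 0.002, "rx": 0, "ry": 0, "rz": 0, "claw": 1},
    {"dx": 0, "dy": 0, "dz": 0.001, "rx": 0, "ry": 0, "rz": 0, "claw": 1}
  ]
}}

```text
t: 9.07
eef_pos: [407.5, -281.3, 33.9]
tcp_rot: [3.139, -0.003, 0.142]
ft_force: [-2.6, 1.6, 16.0]
opening: 0.629
```

```bash
python3 go.py 406.8 -280.5 34
```

```text
t 9.07 pos [ 407.5 -281.3   33.9] rot [ 3.139e+00 -3.000e-03  1.420e-01] open 0.629 F [-2.6  1.6 16. ] j [-0.74  0.59  2.04  0.    0.51  0.69]
shift [-0.0007 -0.0011 -0.0001] dist 1.0 turn [ 0.0019 -0.0017 -0.0004]
```

>>> {"method": "arm_command", "body": {
  "steps": [
    {"dx": 0, "dy": 0, "dz": -0.0005, "rx": 0, "ry": 0, "rz": 0, "claw": 1},
    {"dx": 0, "dy": 0, "dz": 0, "rx": 0, "ry": 0, "rz": 0, "claw": -0.5},
    {"dx": 0, "dy": 0, "dz": 0, "rx": 0, "ry": 0, "rz": 0, "claw": -0.8},
    {"dx": 0, "dy": 0, "dz": 0, "rx": 0, "ry": 0, "rz": 0, "claw": -0.8},
    {"dx": 0, "dy": 0, "dz": 0, "rx": 0, "ry": 0, "rz": 0, "claw": -0.8},
    {"dx": 0, "dy": 0, "dz": -0.02, "rx": 0, "ry": 0, "rz": 0, "claw": -0.8},
    {"dx": 0, "dy": 0, "dz": -0.05, "rx": 0, "ry": 0, "rz": 0, "claw": -0.8},
    {"dx": 0, "dy": 0, "dz": -0.05, "rx": 0, "ry": 0, "rz": 0, "claw": -1},
    {"dx": 0, "dy": 0, "dz": -0.03, "rx": 0, "ry": 0, "rz": 0, "claw": -1}
  ]
}}

```text
t: 10.2
eef_pos: [406.6, -280.6, 156.4]
tcp_rot: [3.141, -0.0, 0.142]
ft_force: [0.3, 0.2, 0.7]
opening: 0.992
```

```bash
python3 go.py 444.5 -113.5 150;  python3 - <<'E'
from h import *
p,d=env.read_camera("scene"); cv2.imwrite("pics/s3.png",p[:,:,::-1])
E
```

```text
t 10.2 pos [ 406.6 -280.6  156.4] rot [ 3.141 -0.     0.142] open 0.992 F [0.3 0.2 0.7] j [-0.74  0.38  1.94  0.    0.82  0.69]
shift [ 0.0765 -0.2001  0.0079] dist 171.5 turn [ 0.0003 -0.0003 -0.0005]
```

View pics/s3.png

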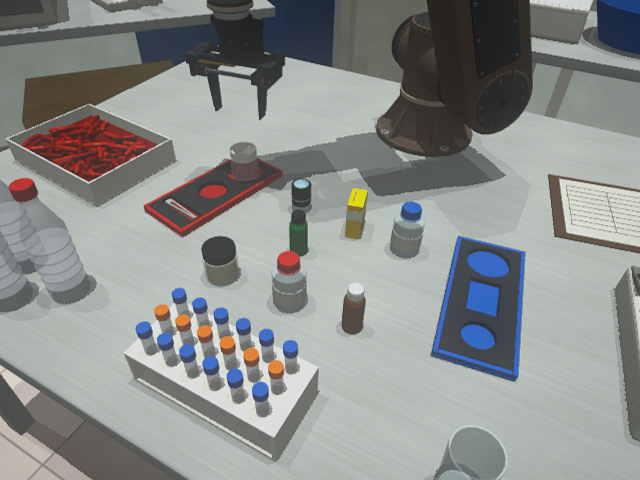

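The jar stands upright in its cut-out at (244,160). Next is the loupe.

>>> {"method": "arm_command", "body": {
  "steps": [
    {"dx": 0.011, "dy": -0.03, "dz": 0, "rx": 0, "ry": 0, "rz": 0, "claw": -1},
    {"dx": 0.019, "dy": -0.05, "dz": 0, "rx": 0, "ry": 0, "rz": 0, "claw": -1},
    {"dx": 0.019, "dy": -0.05, "dz": 0, "rx": 0, "ry": 0, "rz": 0, "claw": -1},
    {"dx": 0.013, "dy": -0.035, "dz": 0, "rx": 0, "ry": 0, "rz": 0, "claw": -1},
    {"dx": 0.006, "dy": -0.018, "dz": 0, "rx": 0, "ry": 0, "rz": 0, "claw": -1},
    {"dx": 0, "dy": 0, "dz": 0, "rx": 0, "ry": 0, "rz": 0, "claw": -1},
    {"dx": 0, "dy": 0, "dz": 0, "rx": 0, "ry": 0, "rz": 0, "claw": -1}
  ]
}}

```text
t: 11.12
eef_pos: [441.1, -125.8, 157.4]
tcp_rot: [3.137, -0.003, 0.141]
ft_force: [0.0, 0.5, -0.2]
opening: 0.999
```

```bash
python3 go.py 444.5 -113.5 26
```

```text
t 11.12 pos [ 441.1 -125.8  157.4] rot [ 3.137e+00 -3.000e-03  1.410e-01] open 0.999 F [ 0.   0.5 -0.2] j [-0.42  0.34  2.02 -0.    0.78  1.01]
shift [ 0.0058 -0.0153  0.1641] dist 132.0 turn [ 0.0028 -0.0022 -0.0015]
```

>>> {"method": "arm_command", "body": {
  "steps": [
    {"dx": 0.005, "dy": -0.014, "dz": 0, "rx": 0.003, "ry": -0.002, "rz": 0, "claw": -1},
    {"dx": 0, "dy": 0, "dz": 0.03, "rx": 0, "ry": 0, "rz": 0, "claw": -1},
    {"dx": 0, "dy": 0, "dz": 0.04, "rx": 0, "ry": 0, "rz": 0, "claw": -1},
    {"dx": 0, "dy": 0, "dz": 0.03, "rx": 0, "ry": 0, "rz": 0, "claw": -1},
    {"dx": 0, "dy": 0, "dz": 0, "rx": 0, "ry": 0, "rz": 0, "claw": -1},
    {"dx": 0, "dy": 0, "dz": 0, "rx": 0, "ry": 0, "rz": 0, "claw": -1}
  ]
}}

```text
t: 11.88
eef_pos: [444.7, -115.1, 76.2]
tcp_rot: [-3.142, -0.002, 0.135]
ft_force: [-0.8, 0.0, 0.2]
opening: 0.999
```

```bash
python3 go.py 444.5 -113.5 26
```

```text
t 11.88 pos [ 444.7 -115.1   76.2] rot [-3.142e+00 -2.000e-03  1.350e-01] open 0.999 F [-0.8  0.   0.2] j [-0.4   0.48  2.1   0.    0.57  1.04]
shift [-0.0001 -0.0021  0.0628] dist 50.3 turn [-0.     -0.0011 -0.0048]
```

>>> {"method": "arm_command", "body": {
  "steps": [
    {"dx": 0, "dy": -0.002, "dz": 0.02, "rx": 0, "ry": -0.001, "rz": -0.005, "claw": -1},
    {"dx": 0, "dy": 0, "dz": 0.02, "rx": 0, "ry": 0, "rz": 0, "claw": -1},
    {"dx": 0, "dy": 0, "dz": 0.014, "rx": 0, "ry": 0, "rz": 0, "claw": -1},
    {"dx": 0, "dy": 0, "dz": 0.006, "rx": 0, "ry": 0, "rz": 0, "claw": -1},
    {"dx": 0, "dy": 0, "dz": 0, "rx": 0, "ry": 0, "rz": 0, "claw": -1}
  ]
}}

```text
t: 12.5
eef_pos: [447.0, -114.5, 30.9]
tcp_rot: [3.138, -0.006, 0.143]
ft_force: [-0.4, 0.2, -0.3]
opening: 0.999
```

```bash
python3 go.py 444.5 -113.5 26
```

```text
t 12.5 pos [ 447.  -114.5   30.9] rot [ 3.138 -0.006  0.143] open 0.999 F [-0.4  0.2 -0.3] j [-0.39  0.57  2.13  0.    0.44  1.03]
shift [-0.0029 -0.0018  0.0062] dist 5.6 turn [ 0.0023 -0.0041 -0.0001]
```

>>> {"method": "arm_command", "body": {
  "steps": [
    {"dx": -0.003, "dy": -0.0015, "dz": 0.005, "rx": 0.002, "ry": -0.004, "rz": 0, "claw": -1},
    {"dx": 0, "dy": 0, "dz": 0, "rx": 0, "ry": 0, "rz": 0, "claw": -1},
    {"dx": 0, "dy": 0, "dz": 0, "rx": 0, "ry": 0, "rz": 0, "claw": 1},
    {"dx": 0, "dy": 0, "dz": 0, "rx": 0, "ry": 0, "rz": 0, "claw": 1},
    {"dx": 0, "dy": 0, "dz": 0, "rx": 0, "ry": 0, "rz": 0, "claw": 1},
    {"dx": 0, "dy": 0, "dz": 0, "rx": 0, "ry": 0, "rz": 0, "claw": 1},
    {"dx": 0, "dy": 0, "dz": 0, "rx": 0, "ry": 0, "rz": 0, "claw": 1},
    {"dx": 0, "dy": 0, "dz": 0, "rx": 0, "ry": 0, "rz": 0, "claw": 1},
    {"dx": 0, "dy": 0, "dz": 0, "rx": 0, "ry": 0, "rz": 0, "claw": 1}
  ]
}}

```text
t: 13.62
eef_pos: [444.7, -113.8, 27.7]
tcp_rot: [3.14, -0.001, 0.143]
ft_force: [-0.3, 0.6, 0.7]
opening: 0.416
```

```bash
python3 go.py 444.5 -113.5 26
```

```text
t 13.62 pos [ 444.7 -113.8   27.7] rot [ 3.14e+00 -1.00e-03  1.43e-01] open 0.416 F [-0.3  0.6  0.7] j [-0.39  0.57  2.13 -0.    0.44  1.03]
shift [-0.0002 -0.0005  0.0021] dist 1.7 turn [ 0.0007 -0.0007 -0.0001]
```

>>> {"method": "arm_command", "body": {
  "steps": [
    {"dx": 0, "dy": 0, "dz": -0.02, "rx": 0, "ry": 0, "rz": 0, "claw": 1},
    {"dx": 0, "dy": 0, "dz": -0.03, "rx": 0, "ry": 0, "rz": 0, "claw": 1},
    {"dx": 0, "dy": 0, "dz": -0.03, "rx": 0, "ry": 0, "rz": 0, "claw": 1},
    {"dx": 0, "dy": 0, "dz": -0.03, "rx": 0, "ry": 0, "rz": 0, "claw": 1},
    {"dx": 0, "dy": 0, "dz": -0.015, "rx": 0, "ry": 0, "rz": 0, "claw": 1},
    {"dx": 0, "dy": 0, "dz": 0, "rx": 0, "ry": 0, "rz": 0, "claw": 1}
  ]
}}

```text
t: 14.38
eef_pos: [443.8, -113.4, 129.6]
tcp_rot: [-3.141, 0.001, 0.143]
ft_force: [0.4, 0.0, -1.3]
opening: 0.415
```

```bash
python3 go.py 500 -299 120
```

```text
t 14.38 pos [ 443.8 -113.4  129.6] rot [-3.141e+00  1.000e-03  1.430e-01] open 0.415 F [ 0.4  0.  -1.3] j [-0.39  0.38  2.05 -0.    0.71  1.03]
shift [0.0366 0.2396 0.0118] dist 194.1 turn [-0.0003  0.0009 -0.0002]
```

>>> {"method": "arm_command", "body": {
  "steps": [
    {"dx": 0.005, "dy": 0.03, "dz": 0, "rx": 0, "ry": 0, "rz": 0, "claw": 1},
    {"dx": 0.008, "dy": 0.05, "dz": 0, "rx": 0, "ry": 0, "rz": 0, "claw": 1},
    {"dx": 0.008, "dy": 0.05, "dz": 0, "rx": 0, "ry": 0, "rz": 0, "claw": 1},
    {"dx": 0.008, "dy": 0.05, "dz": 0, "rx": 0, "ry": 0, "rz": 0, "claw": 1},
    {"dx": 0.005, "dy": 0.03, "dz": 0, "rx": 0, "ry": 0, "rz": 0, "claw": 1},
    {"dx": 0.002, "dy": 0.014, "dz": 0, "rx": 0, "ry": 0, "rz": 0, "claw": 1},
    {"dx": 0, "dy": 0, "dz": 0, "rx": 0, "ry": 0, "rz": 0, "claw": 1},
    {"dx": 0, "dy": 0, "dz": 0, "rx": 0, "ry": 0, "rz": 0, "claw": 1}
  ]
}}

```text
t: 15.38
eef_pos: [496.5, -289.1, 120.9]
tcp_rot: [-3.133, 0.01, 0.144]
ft_force: [0.4, -0.7, -0.5]
opening: 0.417
```

```bash
python3 go.py 500 -299 34
```

```text
t 15.38 pos [ 496.5 -289.1  120.9] rot [-3.133  0.01   0.144] open 0.417 F [ 0.4 -0.7 -0.5] j [-0.64  0.54  1.77 -0.    0.85  0.79]
shift [0.0037 0.0138 0.1084] dist 87.5 turn [-0.0054  0.0064  0.0008]
```

>>> {"method": "arm_command", "body": {
  "steps": [
    {"dx": 0.003, "dy": 0.012, "dz": 0, "rx": -0.005, "ry": 0.006, "rz": 0, "claw": 1},
    {"dx": 0, "dy": 0, "dz": 0.025, "rx": 0, "ry": 0, "rz": 0, "claw": 1},
    {"dx": 0, "dy": 0, "dz": 0.025, "rx": 0, "ry": 0, "rz": 0, "claw": 1},
    {"dx": 0, "dy": 0, "dz": 0.012, "rx": 0, "ry": 0, "rz": 0, "claw": 1},
    {"dx": 0, "dy": 0, "dz": 0, "rx": 0, "ry": 0, "rz": 0, "claw": 1},
    {"dx": 0, "dy": 0, "dz": 0, "rx": 0, "ry": 0, "rz": 0, "claw": 1}
  ]
}}

```text
t: 16.12
eef_pos: [501.8, -298.1, 71.8]
tcp_rot: [3.138, -0.003, 0.147]
ft_force: [0.9, -0.4, -0.3]
opening: 0.419
```

```bash
python3 go.py 500 -299 34; python3 - <<'E'
from h import *
p,d=env.read_camera("wrist"); cv2.imwrite("pics/w4.png",p[:,:,::-1])
E
```

```text
t 16.12 pos [ 501.8 -298.1   71.8] rot [ 3.138e+00 -3.000e-03  1.470e-01] open 0.419 F [ 0.9 -0.4 -0.3] j [-0.65  0.61  1.8   0.    0.73  0.77]
shift [-0.0026  0.0007  0.0473] dist 37.9 turn [ 0.0021 -0.0022  0.0026]
```

View pics/w4.png

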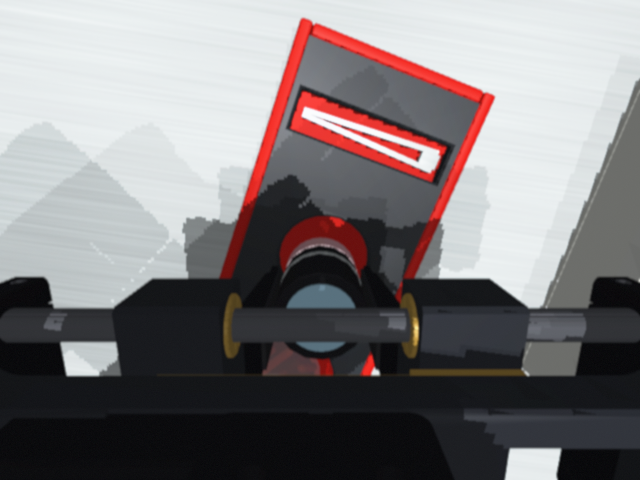

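The loupe hangs over the 60 mm hole, whose rim shows around its foot at (323,245). I'll lower it.

>>> {"method": "arm_command", "body": {
  "steps": [
    {"dx": -0.0025, "dy": 0.001, "dz": 0.01, "rx": 0.002, "ry": -0.002, "rz": 0.002, "claw": 1},
    {"dx": 0, "dy": 0, "dz": 0.014, "rx": 0, "ry": 0, "rz": 0, "claw": 1},
    {"dx": 0, "dy": 0, "dz": 0.01, "rx": 0, "ry": 0, "rz": 0, "claw": 1},
    {"dx": 0, "dy": 0, "dz": 0.005, "rx": 0, "ry": 0, "rz": 0, "claw": 1},
    {"dx": 0, "dy": 0, "dz": 0, "rx": 0, "ry": 0, "rz": 0, "claw": 1}
  ]
}}

```text
t: 16.8
eef_pos: [500.0, -299.4, 38.9]
tcp_rot: [3.141, -0.001, 0.144]
ft_force: [0.4, 0.0, -0.8]
opening: 0.419
```

```bash
python3 go.py 500 -299 34
```

```text
t 16.8 pos [ 500.  -299.4   38.9] rot [ 3.141e+00 -1.000e-03  1.440e-01] open 0.419 F [ 0.4  0.  -0.8] j [-0.65  0.66  1.82  0.    0.66  0.77]
shift [ 0.0001 -0.0005  0.0061] dist 4.9 turn [ 0.0003 -0.0004  0.0005]
```

>>> {"method": "arm_command", "body": {
  "steps": [
    {"dx": 0, "dy": 0, "dz": 0.002, "rx": 0, "ry": 0, "rz": 0, "claw": 1},
    {"dx": 0, "dy": 0, "dz": 0.002, "rx": 0, "ry": 0, "rz": 0, "claw": 1},
    {"dx": 0, "dy": 0, "dz": 0.0015, "rx": 0, "ry": 0, "rz": 0, "claw": 1},
    {"dx": 0, "dy": 0, "dz": 0.0005, "rx": 0, "ry": 0, "rz": 0, "claw": 1}
  ]
}}

```text
t: 17.3
eef_pos: [500.3, -299.5, 34.3]
tcp_rot: [3.141, -0.001, 0.144]
ft_force: [0.1, 0.3, -0.2]
opening: 0.415
```

```bash
python3 go.py 500 -299 34
```

```text
t 17.3 pos [ 500.3 -299.5   34.3] rot [ 3.141e+00 -1.000e-03  1.440e-01] open 0.415 F [ 0.1  0.3 -0.2] j [-0.65  0.67  1.82  0.    0.65  0.77]
shift [-0.0002 -0.0007  0.0003] dist 0.7 turn [ 0.0007 -0.0008  0.0005]
```

>>> {"method": "arm_command", "body": {
  "steps": [
    {"dx": 0, "dy": 0, "dz": 0.001, "rx": 0, "ry": 0, "rz": 0, "claw": 1},
    {"dx": 0, "dy": 0, "dz": 0.001, "rx": 0, "ry": 0, "rz": 0, "claw": 1}
  ]
}}

```text
t: 17.55
eef_pos: [500.4, -299.6, 33.7]
tcp_rot: [3.14, -0.002, 0.144]
ft_force: [-3.2, 2.4, 15.1]
opening: 0.413
```

```bash
python3 go.py 500 -299 34
```

```text
t 17.55 pos [ 500.4 -299.6   33.7] rot [ 3.14e+00 -2.00e-03  1.44e-01] open 0.413 F [-3.2  2.4 15.1] j [-0.65  0.67  1.82  0.    0.65  0.77]
shift [-0.0004 -0.0008 -0.0004] dist 0.8 turn [ 0.001  -0.0011  0.0005]
```

>>> {"method": "arm_command", "body": {
  "steps": [
    {"dx": 0, "dy": 0, "dz": -0.0005, "rx": 0, "ry": 0, "rz": 0, "claw": 1},
    {"dx": 0, "dy": 0, "dz": 0, "rx": 0, "ry": 0, "rz": 0, "claw": -0.2},
    {"dx": 0, "dy": 0, "dz": 0, "rx": 0, "ry": 0, "rz": 0, "claw": -0.5},
    {"dx": 0, "dy": 0, "dz": 0, "rx": 0, "ry": 0, "rz": 0, "claw": -0.5},
    {"dx": 0, "dy": 0, "dz": 0, "rx": 0, "ry": 0, "rz": 0, "claw": -0.5},
    {"dx": 0, "dy": 0, "dz": -0.02, "rx": 0, "ry": 0, "rz": 0, "claw": -0.5},
    {"dx": 0, "dy": 0, "dz": -0.05, "rx": 0, "ry": 0, "rz": 0, "claw": -0.5},
    {"dx": 0, "dy": 0, "dz": -0.06, "rx": 0, "ry": 0, "rz": 0, "claw": -1},
    {"dx": 0, "dy": 0, "dz": -0.05, "rx": 0, "ry": 0, "rz": 0, "claw": -1}
  ]
}}

```text
t: 18.68
eef_pos: [499.3, -298.9, 182.8]
tcp_rot: [-3.14, 0.001, 0.144]
ft_force: [-0.2, -0.4, -0.2]
opening: 0.903
```

```bash
python3 go.py 676 -4.5 180; python3 - <<'E'
from h import *
p,d=env.read_camera("scene"); cv2.imwrite("pics/s5.png",p[:,:,::-1])
E
```

```text
t 18.68 pos [ 499.3 -298.9  182.8] rot [-3.14e+00  1.00e-03  1.44e-01] open 0.903 F [-0.2 -0.4 -0.2] j [-0.65  0.46  1.7   0.    0.98  0.77]
shift [ 0.2712 -0.3326  0.0036] dist 343.3 turn [-0.0008  0.0006  0.0004]
```

View pics/s5.png

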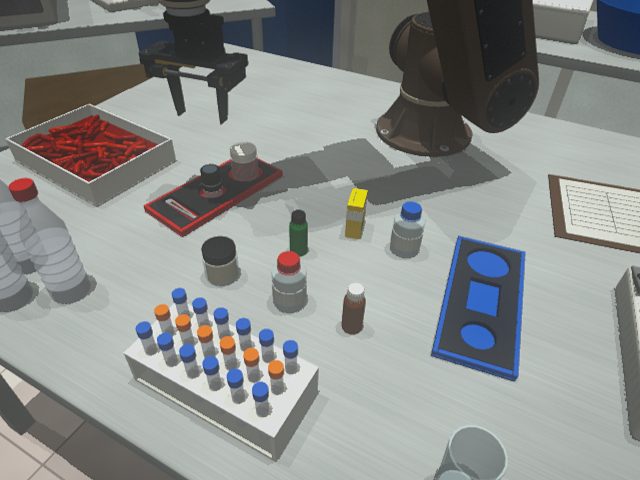

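The loupe stands in its hole at (210,180). Next is the red-capped bottle.

>>> {"method": "arm_command", "body": {
  "steps": [
    {"dx": 0.024, "dy": -0.03, "dz": 0, "rx": 0, "ry": 0, "rz": 0, "claw": -1},
    {"dx": 0.041, "dy": -0.05, "dz": 0, "rx": 0, "ry": 0, "rz": 0, "claw": -1},
    {"dx": 0.041, "dy": -0.05, "dz": 0, "rx": 0, "ry": 0, "rz": 0, "claw": -1},
    {"dx": 0.041, "dy": -0.05, "dz": 0, "rx": 0, "ry": 0, "rz": 0, "claw": -1},
    {"dx": 0.041, "dy": -0.05, "dz": 0, "rx": 0, "ry": 0, "rz": 0, "claw": -1},
    {"dx": 0.033, "dy": -0.04, "dz": 0, "rx": 0, "ry": 0, "rz": 0, "claw": -1},
    {"dx": 0.02, "dy": -0.025, "dz": 0, "rx": 0, "ry": 0, "rz": 0, "claw": -1},
    {"dx": 0.01, "dy": -0.012, "dz": 0, "rx": 0, "ry": 0, "rz": 0, "claw": -1},
    {"dx": 0, "dy": 0, "dz": 0, "rx": 0, "ry": 0, "rz": 0, "claw": -1},
    {"dx": 0, "dy": 0, "dz": 0, "rx": 0, "ry": 0, "rz": 0, "claw": -1}
  ]
}}

```text
t: 19.98
eef_pos: [669.0, -21.4, 198.5]
tcp_rot: [3.131, -0.014, 0.141]
ft_force: [-0.3, -0.5, -0.8]
opening: 0.999
```

```bash
python3 go.py 676 -4.5 28
```

```text
t 19.98 pos [669.  -21.4 198.5] rot [ 3.131 -0.014  0.141] open 0.999 F [-0.3 -0.5 -0.8] j [-0.13  0.56  1.47 -0.01  1.09  1.3 ]
shift [ 0.0087 -0.0218  0.2131] dist 171.5 turn [ 0.0065 -0.0086 -0.0011]
```

>>> {"method": "arm_command", "body": {
  "steps": [
    {"dx": 0.009, "dy": -0.02, "dz": 0, "rx": 0.006, "ry": -0.009, "rz": 0, "claw": -1},
    {"dx": 0, "dy": 0, "dz": 0.03, "rx": 0, "ry": 0, "rz": 0, "claw": -1},
    {"dx": 0, "dy": 0, "dz": 0.03, "rx": 0, "ry": 0, "rz": 0, "claw": -1},
    {"dx": 0, "dy": 0, "dz": 0.02, "rx": 0, "ry": 0, "rz": 0, "claw": -1},
    {"dx": 0, "dy": 0, "dz": 0, "rx": 0, "ry": 0, "rz": 0, "claw": -1},
    {"dx": 0, "dy": 0, "dz": 0, "rx": 0, "ry": 0, "rz": 0, "claw": -1}
  ]
}}

```text
t: 20.72
eef_pos: [674.9, -4.1, 134.4]
tcp_rot: [-3.141, 0.001, 0.138]
ft_force: [-0.9, 0.7, 0.3]
opening: 1.005
```

```bash
python3 go.py 676 -4.5 28
```

```text
t 20.73 pos [674.9  -4.1 134.4] rot [-3.141e+00  1.000e-03  1.380e-01] open 1.005 F [-0.9  0.7  0.3] j [-0.1   0.64  1.51  0.    0.99  1.33]
shift [0.0014 0.0008 0.133 ] dist 106.4 turn [-0.0005  0.0006 -0.0034]
```

>>> {"method": "arm_command", "body": {
  "steps": [
    {"dx": 0.001, "dy": 0, "dz": 0.025, "rx": 0, "ry": 0, "rz": -0.003, "claw": -1},
    {"dx": 0, "dy": 0, "dz": 0.035, "rx": 0, "ry": 0, "rz": 0, "claw": -1},
    {"dx": 0, "dy": 0, "dz": 0.035, "rx": 0, "ry": 0, "rz": 0, "claw": -1},
    {"dx": 0, "dy": 0, "dz": 0.02, "rx": 0, "ry": 0, "rz": 0, "claw": -1},
    {"dx": 0, "dy": 0, "dz": 0.008, "rx": 0, "ry": 0, "rz": 0, "claw": -1},
    {"dx": 0, "dy": 0, "dz": 0, "rx": 0, "ry": 0, "rz": 0, "claw": -1},
    {"dx": 0, "dy": 0, "dz": 0, "rx": 0, "ry": 0, "rz": 0, "claw": -1}
  ]
}}

```text
t: 21.6
eef_pos: [677.1, -4.1, 33.3]
tcp_rot: [3.141, -0.003, 0.143]
ft_force: [-0.5, 0.1, 0.7]
opening: 1.003
```

```bash
python3 go.py 676 -4.5 29
```

```text
t 21.6 pos [677.1  -4.1  33.3] rot [ 3.141e+00 -3.000e-03  1.430e-01] open 1.003 F [-0.5  0.1  0.7] j [-0.1   0.76  1.57  0.    0.8   1.32]
shift [-0.0014  0.0003  0.0054] dist 4.5 turn [ 0.0002 -0.0022 -0.0001]
```

>>> {"method": "arm_command", "body": {
  "steps": [
    {"dx": -0.001, "dy": 0, "dz": 0.004, "rx": 0, "ry": -0.002, "rz": 0, "claw": -1},
    {"dx": 0, "dy": 0, "dz": 0, "rx": 0, "ry": 0, "rz": 0, "claw": -1},
    {"dx": 0, "dy": 0, "dz": 0, "rx": 0, "ry": 0, "rz": 0, "claw": 1},
    {"dx": 0, "dy": 0, "dz": 0, "rx": 0, "ry": 0, "rz": 0, "claw": 1},
    {"dx": 0, "dy": 0, "dz": 0, "rx": 0, "ry": 0, "rz": 0, "claw": 1},
    {"dx": 0, "dy": 0, "dz": 0, "rx": 0, "ry": 0, "rz": 0, "claw": 1},
    {"dx": 0, "dy": 0, "dz": 0, "rx": 0, "ry": 0, "rz": 0, "claw": 1},
    {"dx": 0, "dy": 0, "dz": 0, "rx": 0, "ry": 0, "rz": 0, "claw": 1}
  ]
}}

```text
t: 22.6
eef_pos: [677.0, -4.3, 31.7]
tcp_rot: [3.141, -0.003, 0.143]
ft_force: [0.5, 0.4, -0.5]
opening: 0.581
```

```bash
python3 go.py 676 -4.5 160
```

```text
t 22.6 pos [677.   -4.3  31.7] rot [ 3.141e+00 -3.000e-03  1.430e-01] open 0.581 F [ 0.5  0.4 -0.5] j [-0.1   0.77  1.57 -0.    0.8   1.32]
shift [-0.0008  0.0003 -0.1604] dist 128.3 turn [ 0.0006 -0.0017  0.    ]
```

>>> {"method": "arm_command", "body": {
  "steps": [
    {"dx": 0, "dy": 0, "dz": -0.02, "rx": 0, "ry": 0, "rz": 0, "claw": 1},
    {"dx": 0, "dy": 0, "dz": -0.03, "rx": 0, "ry": 0, "rz": 0, "claw": 1},
    {"dx": 0, "dy": 0, "dz": -0.03, "rx": 0, "ry": 0, "rz": 0, "claw": 1},
    {"dx": 0, "dy": 0, "dz": -0.03, "rx": 0, "ry": 0, "rz": 0, "claw": 1},
    {"dx": 0, "dy": 0, "dz": -0.03, "rx": 0, "ry": 0, "rz": 0, "claw": 1},
    {"dx": 0, "dy": 0, "dz": -0.02, "rx": 0, "ry": 0, "rz": 0, "claw": 1},
    {"dx": 0, "dy": 0, "dz": 0, "rx": 0, "ry": 0, "rz": 0, "claw": 1}
  ]
}}

```text
t: 23.48
eef_pos: [676.4, -4.2, 168.7]
tcp_rot: [3.14, -0.004, 0.143]
ft_force: [-0.0, -0.5, -1.2]
opening: 0.58
```

```bash
python3 go.py 429.6 268.3 160
```

```text
t 23.48 pos [676.4  -4.2 168.7] rot [ 3.14  -0.004  0.143] open 0.58 F [-0.  -0.5 -1.2] j [-0.1   0.61  1.47 -0.    1.06  1.32]
shift [-0.2569 -0.3811  0.0093] dist 367.8 turn [ 0.0009 -0.0027 -0.    ]
```

>>> {"method": "arm_command", "body": {
  "steps": [
    {"dx": -0.0135, "dy": -0.02, "dz": 0, "rx": 0, "ry": 0, "rz": 0, "claw": 1},
    {"dx": -0.027, "dy": -0.04, "dz": 0, "rx": 0, "ry": 0, "rz": 0, "claw": 1},
    {"dx": -0.034, "dy": -0.05, "dz": 0, "rx": 0, "ry": 0, "rz": 0, "claw": 1},
    {"dx": -0.034, "dy": -0.05, "dz": 0, "rx": 0, "ry": 0, "rz": 0, "claw": 1},
    {"dx": -0.034, "dy": -0.05, "dz": 0, "rx": 0, "ry": 0, "rz": 0, "claw": 1},
    {"dx": -0.034, "dy": -0.05, "dz": 0, "rx": 0, "ry": 0, "rz": 0, "claw": 1},
    {"dx": -0.03, "dy": -0.045, "dz": 0, "rx": 0, "ry": 0, "rz": 0, "claw": 1},
    {"dx": -0.02, "dy": -0.03, "dz": 0, "rx": 0, "ry": 0, "rz": 0, "claw": 1},
    {"dx": -0.01, "dy": -0.015, "dz": 0, "rx": 0, "ry": 0, "rz": 0, "claw": 1},
    {"dx": 0, "dy": 0, "dz": 0, "rx": 0, "ry": 0, "rz": 0, "claw": 1}
  ]
}}

```text
t: 24.72
eef_pos: [429.3, 256.5, 160.4]
tcp_rot: [3.14, 0.012, 0.145]
ft_force: [0.2, -0.7, -1.7]
opening: 0.583
```

```bash
python3 go.py 429.6 268.3 38
```

```text
t 24.73 pos [429.3 256.5 160.4] rot [3.14  0.012 0.145] open 0.583 F [ 0.2 -0.7 -1.7] j [0.41 0.39 1.92 0.   0.85 1.83]
shift [ 0.0043 -0.0147  0.1529] dist 122.9 turn [0.0007 0.0075 0.0013]
```

>>> {"method": "arm_command", "body": {
  "steps": [
    {"dx": 0.002, "dy": -0.012, "dz": 0, "rx": 0, "ry": 0.007, "rz": 0.001, "claw": 1},
    {"dx": 0, "dy": 0, "dz": 0.025, "rx": 0, "ry": 0, "rz": 0, "claw": 1},
    {"dx": 0, "dy": 0, "dz": 0.035, "rx": 0, "ry": 0, "rz": 0, "claw": 1},
    {"dx": 0, "dy": 0, "dz": 0.025, "rx": 0, "ry": 0, "rz": 0, "claw": 1},
    {"dx": 0, "dy": 0, "dz": 0.012, "rx": 0, "ry": 0, "rz": 0, "claw": 1},
    {"dx": 0, "dy": 0, "dz": 0, "rx": 0, "ry": 0, "rz": 0, "claw": 1},
    {"dx": 0, "dy": 0, "dz": 0, "rx": 0, "ry": 0, "rz": 0, "claw": 1}
  ]
}}

```text
t: 25.6
eef_pos: [434.2, 265.6, 80.8]
tcp_rot: [3.141, -0.005, 0.137]
ft_force: [0.0, -0.2, -1.4]
opening: 0.581
```

```bash
python3 go.py 429.6 268.3 38; python3 - <<'E'
from h import *
p,d=env.read_camera("scene"); cv2.imwrite("pics/s6.png",p[:,:,::-1])
E
```

```text
t 25.6 pos [434.2 265.6  80.8] rot [ 3.141 -0.005  0.137] open 0.581 F [ 0.  -0.2 -1.4] j [ 0.42  0.52  1.98 -0.    0.64  1.86]
shift [-0.0055 -0.0041  0.0535] dist 43.1 turn [ 0.0003 -0.003  -0.0037]
```

View pics/s6.png

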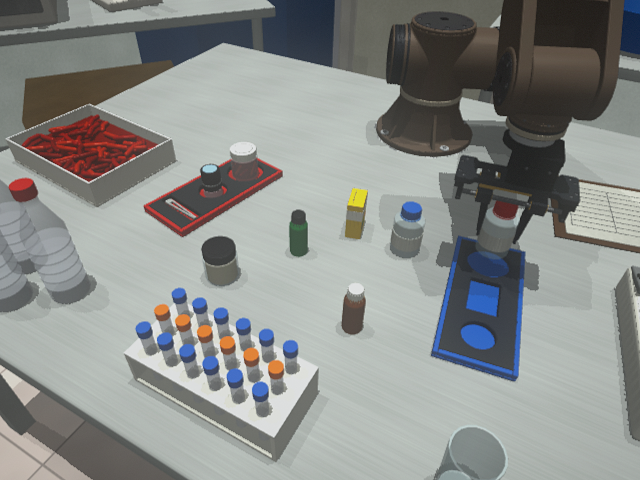

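The bottle hangs upright at (497,228) above the blue tray's near round hole.

>>> {"method": "arm_command", "body": {
  "steps": [
    {"dx": -0.0055, "dy": -0.004, "dz": 0.005, "rx": 0, "ry": -0.003, "rz": -0.003, "claw": 1},
    {"dx": 0, "dy": 0, "dz": 0.015, "rx": 0, "ry": 0, "rz": 0, "claw": 1},
    {"dx": 0, "dy": 0, "dz": 0.015, "rx": 0, "ry": 0, "rz": 0, "claw": 1},
    {"dx": 0, "dy": 0, "dz": 0.008, "rx": 0, "ry": 0, "rz": 0, "claw": 1},
    {"dx": 0, "dy": 0, "dz": 0.004, "rx": 0, "ry": 0, "rz": 0, "claw": 1},
    {"dx": 0, "dy": 0, "dz": 0, "rx": 0, "ry": 0, "rz": 0, "claw": 1}
  ]
}}

```text
t: 26.4
eef_pos: [429.3, 268.6, 41.1]
tcp_rot: [3.141, -0.001, 0.142]
ft_force: [0.5, -0.6, -1.0]
opening: 0.582
```

```bash
python3 go.py 429.6 268.3 38
```

```text
t 26.4 pos [429.3 268.6  41.1] rot [ 3.141e+00 -1.000e-03  1.420e-01] open 0.582 F [ 0.5 -0.6 -1. ] j [ 0.43  0.58  2.01 -0.    0.55  1.86]
shift [0.0004 0.0004 0.0038] dist 3.1 turn [ 0.0001 -0.0005 -0.0003]
```

>>> {"method": "arm_command", "body": {
  "steps": [
    {"dx": 0, "dy": 0, "dz": 0.002, "rx": 0, "ry": 0, "rz": 0, "claw": 1},
    {"dx": 0, "dy": 0, "dz": 0.0015, "rx": 0, "ry": 0, "rz": 0, "claw": 1},
    {"dx": 0, "dy": 0, "dz": 0.001, "rx": 0, "ry": 0, "rz": 0, "claw": 1},
    {"dx": 0, "dy": 0, "dz": 0.0005, "rx": 0, "ry": 0, "rz": 0, "claw": 1}
  ]
}}

```text
t: 26.9
eef_pos: [429.6, 268.7, 37.6]
tcp_rot: [-3.141, -0.002, 0.142]
ft_force: [-1.0, -0.0, 6.2]
opening: 0.58
```

```bash
python3 go.py 429.6 268.3 38
```

```text
t 26.9 pos [429.6 268.7  37.6] rot [-3.141e+00 -2.000e-03  1.420e-01] open 0.58 F [-1.  -0.   6.2] j [ 0.43  0.59  2.01 -0.    0.54  1.86]
shift [-0.      0.0005 -0.0005] dist 0.6 turn [-0.0001 -0.0013 -0.0004]
```

>>> {"method": "arm_command", "body": {
  "steps": [
    {"dx": 0, "dy": 0, "dz": 0, "rx": 0, "ry": 0, "rz": 0, "claw": -0.3},
    {"dx": 0, "dy": 0, "dz": 0, "rx": 0, "ry": 0, "rz": 0, "claw": -0.8},
    {"dx": 0, "dy": 0, "dz": 0, "rx": 0, "ry": 0, "rz": 0, "claw": -0.8},
    {"dx": 0, "dy": 0, "dz": 0, "rx": 0, "ry": 0, "rz": 0, "claw": -0.8},
    {"dx": 0, "dy": 0, "dz": -0.02, "rx": 0, "ry": 0, "rz": 0, "claw": -0.8},
    {"dx": 0, "dy": 0, "dz": -0.05, "rx": 0, "ry": 0, "rz": 0, "claw": -0.8},
    {"dx": 0, "dy": 0, "dz": -0.06, "rx": 0, "ry": 0, "rz": 0, "claw": -0.8},
    {"dx": 0, "dy": 0, "dz": -0.05, "rx": 0, "ry": 0, "rz": 0, "claw": -0.8},
    {"dx": 0, "dy": 0, "dz": -0.01, "rx": 0, "ry": 0, "rz": 0, "claw": -0.8}
  ]
}}

```text
t: 28.02
eef_pos: [429.1, 268.5, 193.3]
tcp_rot: [3.141, -0.0, 0.142]
ft_force: [-0.2, 0.2, -0.9]
opening: 0.901
```

```bash
python3 go.py 561 -53 180; python3 - <<'E'
from h import *
p,d=env.read_camera("scene"); cv2.imwrite("pics/s7.png",p[:,:,::-1])
E
```

```text
t 28.02 pos [429.1 268.5 193.3] rot [ 3.141 -0.     0.142] open 0.901 F [-0.2  0.2 -0.9] j [ 0.43  0.35  1.87 -0.    0.92  1.86]
shift [0.1063 0.4211 0.0168] dist 347.7 turn [ 0.0002 -0.0001 -0.0005]
```

View pics/s7.png

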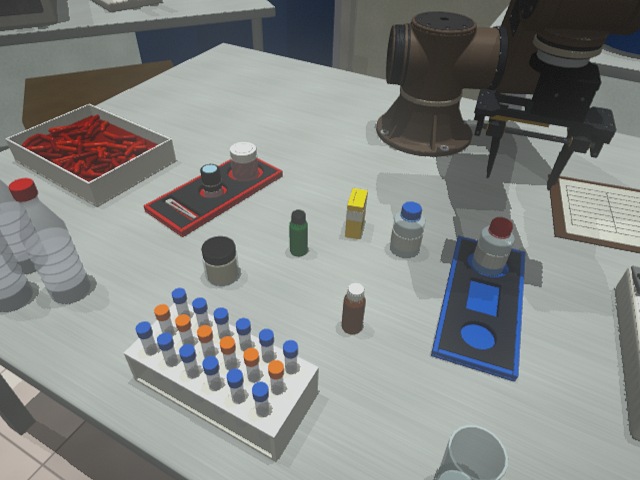

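The red-capped bottle stands in its hole at (495,245). Next is the green bottle.

>>> {"method": "arm_command", "body": {
  "steps": [
    {"dx": 0.0075, "dy": 0.03, "dz": 0, "rx": 0, "ry": 0, "rz": 0, "claw": -0.8},
    {"dx": 0.014, "dy": 0.055, "dz": 0, "rx": 0, "ry": 0, "rz": 0, "claw": -0.8},
    {"dx": 0.015, "dy": 0.06, "dz": 0, "rx": 0, "ry": 0, "rz": 0, "claw": -0.8},
    {"dx": 0.015, "dy": 0.06, "dz": 0, "rx": 0, "ry": 0, "rz": 0, "claw": -0.8},
    {"dx": 0.015, "dy": 0.06, "dz": 0, "rx": 0, "ry": 0, "rz": 0, "claw": -0.8},
    {"dx": 0.014, "dy": 0.055, "dz": 0, "rx": 0, "ry": 0, "rz": 0, "claw": -0.8},
    {"dx": 0.01, "dy": 0.04, "dz": 0, "rx": 0, "ry": 0, "rz": 0, "claw": -0.8},
    {"dx": 0.005, "dy": 0.02, "dz": 0, "rx": 0, "ry": 0, "rz": 0, "claw": -0.8},
    {"dx": 0, "dy": 0, "dz": 0, "rx": 0, "ry": 0, "rz": 0, "claw": -0.8},
    {"dx": 0, "dy": 0, "dz": 0, "rx": 0, "ry": 0, "rz": 0, "claw": -0.8}
  ]
}}

```text
t: 29.32
eef_pos: [546.5, -29.4, 179.3]
tcp_rot: [-3.139, 0.019, 0.144]
ft_force: [-0.2, -0.2, 0.1]
opening: 0.902
```

```bash
python3 go.py 561.5 -53 28
```

```text
t 29.32 pos [546.5 -29.4 179.3] rot [-3.139  0.019  0.144] open 0.902 F [-0.2 -0.2  0.1] j [-0.17  0.43  1.78 -0.    0.95  1.26]
shift [0.0178 0.0324 0.1887] dist 153.9 turn [-0.0018  0.0121  0.0009]
```

>>> {"method": "arm_command", "body": {
  "steps": [
    {"dx": 0.016, "dy": 0.03, "dz": 0, "rx": 0, "ry": 0.012, "rz": 0, "claw": -0.8},
    {"dx": 0, "dy": 0, "dz": 0.02, "rx": 0, "ry": 0, "rz": 0, "claw": -0.8},
    {"dx": 0, "dy": 0, "dz": 0.03, "rx": 0, "ry": 0, "rz": 0, "claw": -0.8},
    {"dx": 0, "dy": 0, "dz": 0.015, "rx": 0, "ry": 0, "rz": 0, "claw": -0.8},
    {"dx": 0, "dy": 0, "dz": 0, "rx": 0, "ry": 0, "rz": 0, "claw": -0.8},
    {"dx": 0, "dy": 0, "dz": 0, "rx": 0, "ry": 0, "rz": 0, "claw": -0.8}
  ]
}}

```text
t: 30.08
eef_pos: [560.2, -45.0, 124.3]
tcp_rot: [-3.137, 0.002, 0.15]
ft_force: [-0.2, -0.2, 0.1]
opening: 0.899
```

```bash
python3 go.py 561.5 -53 28
```

```text
t 30.07 pos [560.2 -45.  124.3] rot [-3.137e+00  2.000e-03  1.500e-01] open 0.899 F [-0.2 -0.2  0.1] j [-0.2   0.51  1.81  0.    0.82  1.22]
shift [0.0004 0.0107 0.1204] dist 96.7 turn [-0.0027  0.0015  0.0047]
```

>>> {"method": "arm_command", "body": {
  "steps": [
    {"dx": 0, "dy": 0.01, "dz": 0.01, "rx": -0.003, "ry": 0.001, "rz": 0.004, "claw": -0.8},
    {"dx": 0, "dy": 0, "dz": 0.03, "rx": 0, "ry": 0, "rz": 0, "claw": -0.8},
    {"dx": 0, "dy": 0, "dz": 0.04, "rx": 0, "ry": 0, "rz": 0, "claw": -0.8},
    {"dx": 0, "dy": 0, "dz": 0.022, "rx": 0, "ry": 0, "rz": 0, "claw": -0.8},
    {"dx": 0, "dy": 0, "dz": 0.008, "rx": 0, "ry": 0, "rz": 0, "claw": -0.8},
    {"dx": 0, "dy": 0, "dz": 0, "rx": 0, "ry": 0, "rz": 0, "claw": -0.8},
    {"dx": 0, "dy": 0, "dz": 0, "rx": 0, "ry": 0, "rz": 0, "claw": -0.8}
  ]
}}

```text
t: 30.95
eef_pos: [563.6, -55.7, 35.9]
tcp_rot: [3.138, -0.006, 0.142]
ft_force: [-0.5, -0.9, 0.5]
opening: 0.898
```

```bash
python3 go.py 561.5 -53 28
```

```text
t 30.95 pos [563.6 -55.7  35.9] rot [ 3.138 -0.006  0.142] open 0.898 F [-0.5 -0.9  0.5] j [-0.21  0.65  1.87 -0.    0.62  1.22]
shift [-0.0022 -0.0038  0.0099] dist 8.6 turn [ 0.0026 -0.0037 -0.0008]
```

>>> {"method": "arm_command", "body": {
  "steps": [
    {"dx": -0.002, "dy": -0.003, "dz": 0.009, "rx": 0.003, "ry": -0.004, "rz": 0, "claw": -0.8},
    {"dx": 0, "dy": 0, "dz": 0, "rx": 0, "ry": 0, "rz": 0, "claw": -0.8},
    {"dx": 0, "dy": 0, "dz": 0, "rx": 0, "ry": 0, "rz": 0, "claw": 0.1},
    {"dx": 0, "dy": 0, "dz": 0, "rx": 0, "ry": 0, "rz": 0, "claw": 0.1},
    {"dx": 0, "dy": 0, "dz": 0, "rx": 0, "ry": 0, "rz": 0, "claw": 1},
    {"dx": 0, "dy": 0, "dz": 0, "rx": 0, "ry": 0, "rz": 0, "claw": 1},
    {"dx": 0, "dy": 0, "dz": 0, "rx": 0, "ry": 0, "rz": 0, "claw": 1},
    {"dx": 0, "dy": 0, "dz": 0, "rx": 0, "ry": 0, "rz": 0, "claw": 1},
    {"dx": 0, "dy": 0, "dz": 0, "rx": 0, "ry": 0, "rz": 0, "claw": 1}
  ]
}}

```text
t: 32.08
eef_pos: [562.3, -53.5, 29.6]
tcp_rot: [-3.141, -0.001, 0.142]
ft_force: [-0.6, -0.1, 0.4]
opening: 0.349
```

```bash
python3 go.py 561.5 -53 170
```

```text
t 32.08 pos [562.3 -53.5  29.6] rot [-3.141e+00 -1.000e-03  1.420e-01] open 0.349 F [-0.6 -0.1  0.4] j [-0.21  0.66  1.87  0.    0.62  1.22]
shift [-0.0006 -0.0007 -0.1755] dist 140.4 turn [-0.0001 -0.0009 -0.0007]
```

>>> {"method": "arm_command", "body": {
  "steps": [
    {"dx": 0, "dy": 0, "dz": -0.02, "rx": 0, "ry": 0, "rz": 0, "claw": 1},
    {"dx": 0, "dy": 0, "dz": -0.03, "rx": 0, "ry": 0, "rz": 0, "claw": 1},
    {"dx": 0, "dy": 0, "dz": -0.035, "rx": 0, "ry": 0, "rz": 0, "claw": 1},
    {"dx": 0, "dy": 0, "dz": -0.035, "rx": 0, "ry": 0, "rz": 0, "claw": 1},
    {"dx": 0, "dy": 0, "dz": -0.03, "rx": 0, "ry": 0, "rz": 0, "claw": 1},
    {"dx": 0, "dy": 0, "dz": -0.02, "rx": 0, "ry": 0, "rz": 0, "claw": 1},
    {"dx": 0, "dy": 0, "dz": 0, "rx": 0, "ry": 0, "rz": 0, "claw": 1}
  ]
}}

```text
t: 32.95
eef_pos: [561.8, -53.4, 176.0]
tcp_rot: [3.141, -0.004, 0.142]
ft_force: [-1.1, 0.2, -1.0]
opening: 0.352
```

```bash
python3 go.py 601.6 293.3 170
```

```text
t 32.95 pos [561.8 -53.4 176. ] rot [ 3.141 -0.004  0.142] open 0.352 F [-1.1  0.2 -1. ] j [-0.21  0.45  1.76  0.    0.93  1.22]
shift [ 0.1105 -0.422   0.0075] dist 349.0 turn [ 0.0006 -0.0026 -0.0007]
```

>>> {"method": "arm_command", "body": {
  "steps": [
    {"dx": 0.005, "dy": -0.02, "dz": 0, "rx": 0, "ry": 0, "rz": 0, "claw": 1},
    {"dx": 0.0105, "dy": -0.04, "dz": 0, "rx": 0, "ry": 0, "rz": 0, "claw": 1},
    {"dx": 0.0145, "dy": -0.055, "dz": 0, "rx": 0, "ry": 0, "rz": 0, "claw": 1},
    {"dx": 0.0145, "dy": -0.055, "dz": 0, "rx": 0, "ry": 0, "rz": 0, "claw": 1},
    {"dx": 0.0145, "dy": -0.055, "dz": 0, "rx": 0, "ry": 0, "rz": 0, "claw": 1},
    {"dx": 0.0145, "dy": -0.055, "dz": 0, "rx": 0, "ry": 0, "rz": 0, "claw": 1},
    {"dx": 0.013, "dy": -0.05, "dz": 0, "rx": 0, "ry": 0, "rz": 0, "claw": 1},
    {"dx": 0.009, "dy": -0.035, "dz": 0, "rx": 0, "ry": 0, "rz": 0, "claw": 1},
    {"dx": 0.005, "dy": -0.018, "dz": 0, "rx": 0, "ry": 0, "rz": 0, "claw": 1},
    {"dx": 0, "dy": 0, "dz": 0, "rx": 0, "ry": 0, "rz": 0, "claw": 1}
  ]
}}

```text
t: 34.2
eef_pos: [593.7, 279.0, 168.2]
tcp_rot: [3.141, 0.008, 0.143]
ft_force: [-0.3, -0.1, -1.5]
opening: 0.35
```

```bash
python3 go.py 601.6 293.3 36
```

```text
t 34.2 pos [593.7 279.  168.2] rot [3.141 0.008 0.143] open 0.35 F [-0.3 -0.1 -1.5] j [0.34 0.58 1.52 0.   1.04 1.77]
shift [ 0.0137 -0.0164  0.1652] dist 133.2 turn [ 0.0004  0.0053 -0.0001]
```

>>> {"method": "arm_command", "body": {
  "steps": [
    {"dx": 0.013, "dy": -0.015, "dz": 0, "rx": 0, "ry": 0.005, "rz": 0, "claw": 1},
    {"dx": 0, "dy": 0, "dz": 0.025, "rx": 0, "ry": 0, "rz": 0, "claw": 1},
    {"dx": 0, "dy": 0, "dz": 0.035, "rx": 0, "ry": 0, "rz": 0, "claw": 1},
    {"dx": 0, "dy": 0, "dz": 0.03, "rx": 0, "ry": 0, "rz": 0, "claw": 1},
    {"dx": 0, "dy": 0, "dz": 0.015, "rx": 0, "ry": 0, "rz": 0, "claw": 1},
    {"dx": 0, "dy": 0, "dz": 0, "rx": 0, "ry": 0, "rz": 0, "claw": 1},
    {"dx": 0, "dy": 0, "dz": 0, "rx": 0, "ry": 0, "rz": 0, "claw": 1}
  ]
}}

```text
t: 35.08
eef_pos: [606.6, 290.7, 83.6]
tcp_rot: [3.142, -0.005, 0.137]
ft_force: [0.7, 0.6, -0.2]
opening: 0.353
```

```bash
python3 go.py 601.6 293.3 36; python3 - <<'E'
from h import *
p,d=env.read_camera("wrist"); cv2.imwrite("pics/w8.png",p[:,:,::-1])
E
```

```text
t 35.08 pos [606.6 290.7  83.6] rot [ 3.142 -0.005  0.137] open 0.353 F [ 0.7  0.6 -0.2] j [ 0.35  0.69  1.56 -0.    0.89  1.78]
shift [-0.0061 -0.004   0.0594] dist 47.9 turn [ 0.     -0.003  -0.0039]
```

View pics/w8.png

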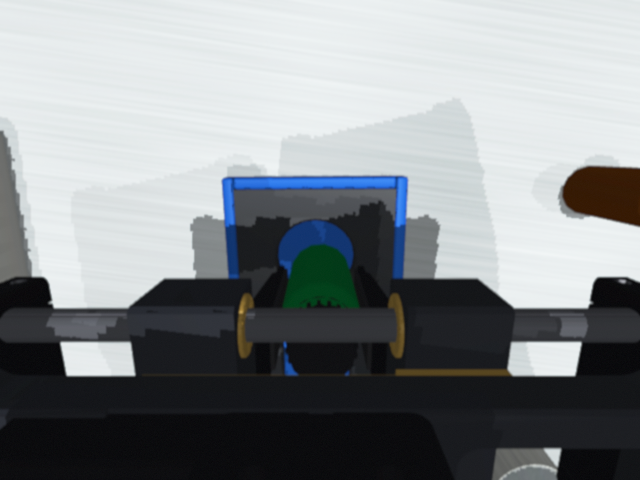

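The green bottle hangs over the far blue hole at (316,250), nearly centred and upright. I'll correct it and lower.

>>> {"method": "arm_command", "body": {
  "steps": [
    {"dx": -0.006, "dy": -0.004, "dz": 0.005, "rx": 0, "ry": -0.003, "rz": -0.003, "claw": 1},
    {"dx": 0, "dy": 0, "dz": 0.015, "rx": 0, "ry": 0, "rz": 0, "claw": 1},
    {"dx": 0, "dy": 0, "dz": 0.018, "rx": 0, "ry": 0, "rz": 0, "claw": 1},
    {"dx": 0, "dy": 0, "dz": 0.01, "rx": 0, "ry": 0, "rz": 0, "claw": 1},
    {"dx": 0, "dy": 0, "dz": 0.004, "rx": 0, "ry": 0, "rz": 0, "claw": 1},
    {"dx": 0, "dy": 0, "dz": 0, "rx": 0, "ry": 0, "rz": 0, "claw": 1}
  ]
}}

```text
t: 35.88
eef_pos: [601.2, 293.6, 39.7]
tcp_rot: [-3.141, -0.001, 0.142]
ft_force: [-0.0, -1.0, -0.7]
opening: 0.353
```

```bash
python3 go.py 601.6 293.3 35.6
```

```text
t 35.88 pos [601.2 293.6  39.7] rot [-3.141e+00 -1.000e-03  1.420e-01] open 0.353 F [-0.  -1.  -0.7] j [0.36 0.75 1.59 0.   0.81 1.78]
shift [0.0004 0.0005 0.0051] dist 4.1 turn [-0.0001 -0.0004 -0.0006]
```

>>> {"method": "arm_command", "body": {
  "steps": [
    {"dx": 0, "dy": 0, "dz": 0.002, "rx": 0, "ry": 0, "rz": 0, "claw": 1},
    {"dx": 0, "dy": 0, "dz": 0.002, "rx": 0, "ry": 0, "rz": 0, "claw": 1},
    {"dx": 0, "dy": 0, "dz": 0.001, "rx": 0, "ry": 0, "rz": 0, "claw": 1},
    {"dx": 0, "dy": 0, "dz": 0.0007, "rx": 0, "ry": 0, "rz": 0, "claw": 1}
  ]
}}

```text
t: 36.38
eef_pos: [601.7, 293.8, 35.8]
tcp_rot: [-3.141, -0.002, 0.142]
ft_force: [-0.3, 0.3, -0.1]
opening: 0.347
```

```bash
python3 go.py 601.6 293.3 35.6
```

```text
t 36.38 pos [601.7 293.8  35.8] rot [-3.141e+00 -2.000e-03  1.420e-01] open 0.347 F [-0.3  0.3 -0.1] j [ 0.36  0.75  1.59 -0.    0.8   1.78]
shift [-0.0002  0.0006  0.0002] dist 0.5 turn [-0.0003 -0.0014 -0.0006]
```

>>> {"method": "arm_command", "body": {
  "steps": [
    {"dx": 0, "dy": 0, "dz": 0.0008, "rx": 0, "ry": 0, "rz": 0, "claw": 1},
    {"dx": 0, "dy": 0, "dz": 0.0008, "rx": 0, "ry": 0, "rz": 0, "claw": 1}
  ]
}}

```text
t: 36.62
eef_pos: [601.8, 293.8, 35.6]
tcp_rot: [-3.141, -0.003, 0.142]
ft_force: [-1.6, -1.4, 6.8]
opening: 0.349
```

```bash
python3 go.py 601.6 293.3 35.6
```

```text
t 36.62 pos [601.8 293.8  35.6] rot [-3.141e+00 -3.000e-03  1.420e-01] open 0.349 F [-1.6 -1.4  6.8] j [ 0.36  0.75  1.59 -0.    0.8   1.78]
shift [-0.0004  0.0006  0.    ] dist 0.6 turn [-0.0003 -0.0018 -0.0006]
```

Contact with the floor at 6.8 N, so I'll release and retreat.

>>> {"method": "arm_command", "body": {
  "steps": [
    {"dx": 0, "dy": 0, "dz": 0, "rx": 0, "ry": 0, "rz": 0, "claw": 0},
    {"dx": 0, "dy": 0, "dz": 0, "rx": 0, "ry": 0, "rz": 0, "claw": -0.5},
    {"dx": 0, "dy": 0, "dz": 0, "rx": 0, "ry": 0, "rz": 0, "claw": -0.5},
    {"dx": 0, "dy": 0, "dz": 0, "rx": 0, "ry": 0, "rz": 0, "claw": -0.5},
    {"dx": 0, "dy": 0, "dz": -0.02, "rx": 0, "ry": 0, "rz": 0, "claw": -0.5},
    {"dx": 0, "dy": 0, "dz": -0.05, "rx": 0, "ry": 0, "rz": 0, "claw": -0.5},
    {"dx": 0, "dy": 0, "dz": -0.06, "rx": 0, "ry": 0, "rz": 0, "claw": -0.5},
    {"dx": 0, "dy": 0, "dz": -0.05, "rx": 0, "ry": 0, "rz": 0, "claw": -0.5},
    {"dx": 0, "dy": 0, "dz": -0.01, "rx": 0, "ry": 0, "rz": 0, "claw": -0.5}
  ]
}}

```text
t: 37.75
eef_pos: [601.4, 293.7, 195.9]
tcp_rot: [-3.141, -0.004, 0.142]
ft_force: [-0.1, -0.0, -0.8]
opening: 0.752
```

```bash
python3 go.py 453 12.5 180 0.264; python3 - <<'E'
from h import *
p,d=env.read_camera("scene"); cv2.imwrite("pics/s9.png",p[:,:,::-1])
E
```

```text
t 37.75 pos [601.4 293.7 195.9] rot [-3.141 -0.004  0.142] open 0.752 F [-0.1 -0.  -0.8] j [ 0.36  0.57  1.47 -0.    1.1   1.78]
shift [-0.2335  0.3217  0.0186] dist 318.3 turn [-0.0004 -0.0027 -0.0776]
```

View pics/s9.png

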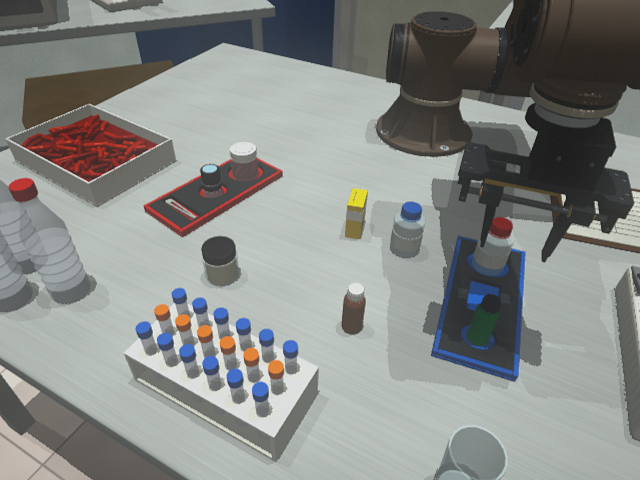

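Green bottle upright in its hole at (483,325). Last item: the strip box.

>>> {"method": "arm_command", "body": {
  "steps": [
    {"dx": -0.0145, "dy": 0.02, "dz": 0, "rx": 0, "ry": 0, "rz": 0, "claw": -0.5},
    {"dx": -0.032, "dy": 0.044, "dz": 0, "rx": 0, "ry": 0, "rz": 0, "claw": -0.5},
    {"dx": -0.036, "dy": 0.05, "dz": 0, "rx": 0, "ry": 0, "rz": 0, "claw": -0.5},
    {"dx": -0.036, "dy": 0.05, "dz": 0, "rx": 0, "ry": 0, "rz": 0, "claw": -0.5},
    {"dx": -0.036, "dy": 0.05, "dz": 0, "rx": 0, "ry": 0, "rz": 0, "claw": -0.5},
    {"dx": -0.029, "dy": 0.04, "dz": 0, "rx": 0, "ry": 0, "rz": 0, "claw": -0.5},
    {"dx": -0.018, "dy": 0.025, "dz": 0, "rx": 0, "ry": 0, "rz": 0, "claw": -0.5},
    {"dx": -0.008, "dy": 0.01, "dz": 0, "rx": 0, "ry": 0, "rz": -0.035, "claw": -0.5},
    {"dx": 0, "dy": 0, "dz": 0, "rx": 0, "ry": 0, "rz": -0.03, "claw": -0.5},
    {"dx": 0, "dy": 0, "dz": 0, "rx": 0, "ry": 0, "rz": 0, "claw": -0.5}
  ]
}}

```text
t: 39.05
eef_pos: [457.8, 32.9, 186.4]
tcp_rot: [-3.138, 0.012, 0.246]
ft_force: [-0.3, -0.1, -1.0]
opening: 0.748
```

```bash
python3 go.py 452.5 12.5 30 .264
```

```text
t 39.05 pos [457.8  32.9 186.4] rot [-3.138  0.012  0.246] open 0.748 F [-0.3 -0.1 -1. ] j [-0.07  0.3   1.98 -0.    0.88  1.25]
shift [-0.0103  0.0238  0.1955] dist 157.8 turn [-0.0021  0.0078 -0.0112]
```

>>> {"method": "arm_command", "body": {
  "steps": [
    {"dx": -0.009, "dy": 0.022, "dz": 0, "rx": -0.002, "ry": 0.008, "rz": -0.011, "claw": -0.5},
    {"dx": 0, "dy": 0, "dz": 0.025, "rx": 0, "ry": 0, "rz": 0, "claw": -0.5},
    {"dx": 0, "dy": 0, "dz": 0.03, "rx": 0, "ry": 0, "rz": 0, "claw": -0.5},
    {"dx": 0, "dy": 0, "dz": 0.02, "rx": 0, "ry": 0, "rz": 0, "claw": -0.5},
    {"dx": 0, "dy": 0, "dz": 0, "rx": 0, "ry": 0, "rz": 0, "claw": -0.5},
    {"dx": 0, "dy": 0, "dz": 0, "rx": 0, "ry": 0, "rz": 0, "claw": -0.5}
  ]
}}

```text
t: 39.8
eef_pos: [454.0, 14.5, 123.0]
tcp_rot: [-3.14, 0.003, 0.259]
ft_force: [0.4, -0.7, 0.3]
opening: 0.746
```

```bash
python3 go.py 452.5 12.5 30 .264;  python3 - <<'E'
from h import *
p,d=env.read_camera("wrist"); cv2.imwrite("pics/w10.png",p[:,:,::-1])
E
```

```text
t 39.8 pos [454.   14.5 123. ] rot [-3.14e+00  3.00e-03  2.59e-01] open 0.746 F [ 0.4 -0.7  0.3] j [-0.11  0.39  2.06  0.    0.69  1.2 ]
shift [-0.0021  0.0021  0.1163] dist 93.0 turn [-0.001   0.0019 -0.0031]
```

View pics/w10.png

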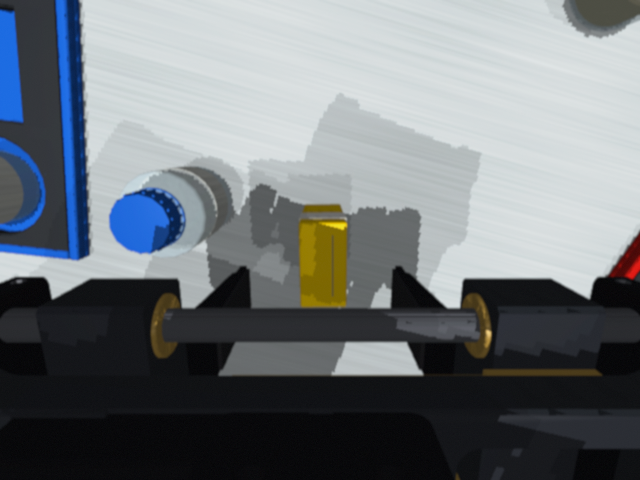

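The box sits square between the fingers at (323,255), so I'll descend.

>>> {"method": "arm_command", "body": {
  "steps": [
    {"dx": -0.002, "dy": 0.0015, "dz": 0.01, "rx": -0.001, "ry": 0.002, "rz": -0.003, "claw": -0.5},
    {"dx": 0, "dy": 0, "dz": 0.03, "rx": 0, "ry": 0, "rz": 0, "claw": -0.5},
    {"dx": 0, "dy": 0, "dz": 0.04, "rx": 0, "ry": 0, "rz": 0, "claw": -0.5},
    {"dx": 0, "dy": 0, "dz": 0.02, "rx": 0, "ry": 0, "rz": 0, "claw": -0.5},
    {"dx": 0, "dy": 0, "dz": 0.006, "rx": 0, "ry": 0, "rz": 0, "claw": -0.5},
    {"dx": 0, "dy": 0, "dz": 0, "rx": 0, "ry": 0, "rz": 0, "claw": -0.5},
    {"dx": 0, "dy": 0, "dz": 0, "rx": 0, "ry": 0, "rz": 0, "claw": -0.5}
  ]
}}

```text
t: 40.72
eef_pos: [454.1, 12.4, 37.6]
tcp_rot: [3.139, -0.007, 0.265]
ft_force: [-0.2, 0.3, 0.5]
opening: 0.753
```

```bash
python3 go.py 452.5 12.5 30 .264
```

```text
t 40.73 pos [454.1  12.4  37.6] rot [ 3.139 -0.007  0.265] open 0.753 F [-0.2  0.3  0.5] j [-0.12  0.55  2.14 -0.    0.45  1.19]
shift [-0.002  -0.0006  0.0095] dist 7.7 turn [ 0.0018 -0.0043  0.0004]
```

>>> {"method": "arm_command", "body": {
  "steps": [
    {"dx": -0.001, "dy": 0, "dz": 0.009, "rx": 0.002, "ry": -0.004, "rz": 0, "claw": -0.5},
    {"dx": 0, "dy": 0, "dz": 0, "rx": 0, "ry": 0, "rz": 0, "claw": -0.5},
    {"dx": 0, "dy": 0, "dz": 0, "rx": 0, "ry": 0, "rz": 0, "claw": 0.2},
    {"dx": 0, "dy": 0, "dz": 0, "rx": 0, "ry": 0, "rz": 0, "claw": 0.2},
    {"dx": 0, "dy": 0, "dz": 0, "rx": 0, "ry": 0, "rz": 0, "claw": 1},
    {"dx": 0, "dy": 0, "dz": 0, "rx": 0, "ry": 0, "rz": 0, "claw": 1},
    {"dx": 0, "dy": 0, "dz": 0, "rx": 0, "ry": 0, "rz": 0, "claw": 1},
    {"dx": 0, "dy": 0, "dz": 0, "rx": 0, "ry": 0, "rz": 0, "claw": 1}
  ]
}}

```text
t: 41.72
eef_pos: [453.9, 12.2, 31.0]
tcp_rot: [3.141, -0.002, 0.265]
ft_force: [0.0, 0.3, -0.4]
opening: 0.314
```

```bash
python3 go.py 452.5 12.5 160 .264
```

```text
t 41.73 pos [453.9  12.2  31. ] rot [ 3.141e+00 -2.000e-03  2.650e-01] open 0.314 F [ 0.   0.3 -0.4] j [-0.12  0.56  2.14  0.    0.44  1.19]
shift [-0.0012 -0.0008 -0.1612] dist 129.0 turn [ 0.0002 -0.0014  0.0005]
```

>>> {"method": "arm_command", "body": {
  "steps": [
    {"dx": 0, "dy": 0, "dz": -0.02, "rx": 0, "ry": 0, "rz": 0, "claw": 1},
    {"dx": 0, "dy": 0, "dz": -0.03, "rx": 0, "ry": 0, "rz": 0, "claw": 1},
    {"dx": 0, "dy": 0, "dz": -0.035, "rx": 0, "ry": 0, "rz": 0, "claw": 1},
    {"dx": 0, "dy": 0, "dz": -0.035, "rx": 0, "ry": 0, "rz": 0, "claw": 1},
    {"dx": 0, "dy": 0, "dz": -0.035, "rx": 0, "ry": 0, "rz": 0, "claw": 1},
    {"dx": 0, "dy": 0, "dz": -0.02, "rx": 0, "ry": 0, "rz": 0.02, "claw": 1},
    {"dx": 0, "dy": 0, "dz": 0, "rx": 0, "ry": 0, "rz": 0.03, "claw": 1},
    {"dx": 0, "dy": 0, "dz": 0, "rx": 0, "ry": 0, "rz": 0.02, "claw": 1},
    {"dx": 0, "dy": 0, "dz": 0, "rx": 0, "ry": 0, "rz": 0, "claw": 1}
  ]
}}

```text
t: 42.85
eef_pos: [452.7, 12.2, 175.2]
tcp_rot: [-3.141, -0.0, 0.152]
ft_force: [0.3, -0.1, -0.3]
opening: 0.315
```

```bash
python3 go.py 516.7 280.8 170 .143
```

```text
t 42.85 pos [452.7  12.2 175.2] rot [-3.141 -0.     0.152] open 0.315 F [ 0.3 -0.1 -0.3] j [-0.12  0.3   2.01  0.    0.83  1.3 ]
shift [ 0.1298 -0.3198  0.0067] dist 276.2 turn [-0.0003 -0.0002  0.0055]
```

>>> {"method": "arm_command", "body": {
  "steps": [
    {"dx": 0.008, "dy": -0.02, "dz": 0, "rx": 0, "ry": 0, "rz": 0.005, "claw": 1},
    {"dx": 0.016, "dy": -0.04, "dz": 0, "rx": 0, "ry": 0, "rz": 0, "claw": 1},
    {"dx": 0.02, "dy": -0.05, "dz": 0, "rx": 0, "ry": 0, "rz": 0, "claw": 1},
    {"dx": 0.02, "dy": -0.05, "dz": 0, "rx": 0, "ry": 0, "rz": 0, "claw": 1},
    {"dx": 0.02, "dy": -0.05, "dz": 0, "rx": 0, "ry": 0, "rz": 0, "claw": 1},
    {"dx": 0.016, "dy": -0.04, "dz": 0, "rx": 0, "ry": 0, "rz": 0, "claw": 1},
    {"dx": 0.01, "dy": -0.025, "dz": 0, "rx": 0, "ry": 0, "rz": 0, "claw": 1},
    {"dx": 0.004, "dy": -0.01, "dz": 0, "rx": 0, "ry": 0, "rz": 0, "claw": 1},
    {"dx": 0, "dy": 0, "dz": 0, "rx": 0, "ry": 0, "rz": 0, "claw": 1},
    {"dx": 0, "dy": 0, "dz": 0, "rx": 0, "ry": 0, "rz": 0, "claw": 1}
  ]
}}

```text
t: 44.1
eef_pos: [510.5, 256.4, 171.9]
tcp_rot: [3.141, 0.006, 0.147]
ft_force: [0.1, 0.3, -0.5]
opening: 0.314
```

```bash
python3 go.py 516.7 280.8 37 .143
```

```text
t 44.1 pos [510.5 256.4 171.9] rot [3.141 0.006 0.147] open 0.314 F [ 0.1  0.3 -0.5] j [0.35 0.46 1.74 0.   0.94 1.77]
shift [ 0.0131 -0.0292  0.1685] dist 137.2 turn [0.0004 0.0038 0.0023]
```

>>> {"method": "arm_command", "body": {
  "steps": [
    {"dx": 0.006, "dy": -0.014, "dz": 0, "rx": 0, "ry": 0.004, "rz": 0.002, "claw": 1},
    {"dx": 0.006, "dy": -0.014, "dz": 0, "rx": 0, "ry": 0, "rz": 0, "claw": 1},
    {"dx": 0, "dy": 0, "dz": 0, "rx": 0, "ry": 0, "rz": 0, "claw": 1},
    {"dx": 0, "dy": 0, "dz": 0, "rx": 0, "ry": 0, "rz": 0, "claw": 1}
  ]
}}

```text
t: 44.6
eef_pos: [517.4, 280.4, 172.2]
tcp_rot: [3.141, -0.001, 0.142]
ft_force: [1.3, 0.4, -0.5]
opening: 0.314
```

```bash
python3 go.py 516.7 280.8 37 .143
```

```text
t 44.6 pos [517.4 280.4 172.2] rot [ 3.141e+00 -1.000e-03  1.420e-01] open 0.314 F [ 1.3  0.4 -0.5] j [ 0.38  0.48  1.7  -0.    0.96  1.81]
shift [-0.001  -0.0007  0.169 ] dist 135.2 turn [ 0.0004 -0.0007 -0.0009]
```

>>> {"method": "arm_command", "body": {
  "steps": [
    {"dx": 0, "dy": 0, "dz": 0.02, "rx": 0, "ry": 0, "rz": 0, "claw": 1},
    {"dx": 0, "dy": 0, "dz": 0.03, "rx": 0, "ry": 0, "rz": 0, "claw": 1},
    {"dx": 0, "dy": 0, "dz": 0.03, "rx": 0, "ry": 0, "rz": 0, "claw": 1},
    {"dx": 0, "dy": 0, "dz": 0.025, "rx": 0, "ry": 0, "rz": 0, "claw": 1},
    {"dx": 0, "dy": 0, "dz": 0.012, "rx": 0, "ry": 0, "rz": 0, "claw": 1},
    {"dx": 0, "dy": 0, "dz": 0, "rx": 0, "ry": 0, "rz": 0, "claw": 1},
    {"dx": 0, "dy": 0, "dz": 0, "rx": 0, "ry": 0, "rz": 0, "claw": 1}
  ]
}}

```text
t: 45.48
eef_pos: [516.4, 279.0, 72.1]
tcp_rot: [3.14, 0.001, 0.141]
ft_force: [-0.0, 0.1, 0.0]
opening: 0.315
```

```bash
python3 go.py 516.7 280.8 37 .143; python3 - <<'E'
from h import *
p,d=env.read_camera("wrist"); cv2.imwrite("pics/w11.png",p[:,:,::-1])
E
```

```text
t 45.48 pos [516.4 279.   72.1] rot [3.14e+00 1.00e-03 1.41e-01] open 0.315 F [-0.   0.1  0. ] j [ 0.38  0.61  1.79 -0.    0.74  1.81]
shift [ 0.0008 -0.0022  0.0438] dist 35.1 turn [ 0.0008  0.0007 -0.0014]
```

View pics/w11.png

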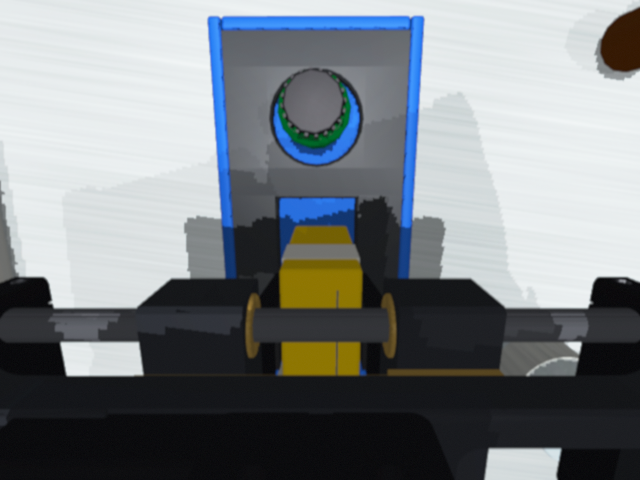

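The carton hangs square over the rectangular hole at (317,225), and the green bottle is upright in its hole at (316,115). Lower it.

>>> {"method": "arm_command", "body": {
  "steps": [
    {"dx": 0.001, "dy": -0.002, "dz": 0.01, "rx": 0, "ry": 0, "rz": 0, "claw": 1},
    {"dx": 0, "dy": 0, "dz": 0.013, "rx": 0, "ry": 0, "rz": 0, "claw": 1},
    {"dx": 0, "dy": 0, "dz": 0.01, "rx": 0, "ry": 0, "rz": 0, "claw": 1},
    {"dx": 0, "dy": 0, "dz": 0.004, "rx": 0, "ry": 0, "rz": 0, "claw": 1},
    {"dx": 0, "dy": 0, "dz": 0, "rx": 0, "ry": 0, "rz": 0, "claw": 1}
  ]
}}

```text
t: 46.15
eef_pos: [517.3, 281.0, 41.1]
tcp_rot: [3.141, -0.0, 0.141]
ft_force: [-0.1, -0.9, -1.0]
opening: 0.314
```

```bash
python3 go.py 516.7 280.8 37 .143
```

```text
t 46.15 pos [517.3 281.   41.1] rot [ 3.141 -0.     0.141] open 0.314 F [-0.1 -0.9 -1. ] j [ 0.39  0.66  1.8  -0.    0.68  1.82]
shift [-0.0008  0.0001  0.0052] dist 4.2 turn [ 0.0006 -0.0001 -0.0013]
```

>>> {"method": "arm_command", "body": {
  "steps": [
    {"dx": 0, "dy": 0, "dz": 0.002, "rx": 0, "ry": 0, "rz": 0, "claw": 1},
    {"dx": 0, "dy": 0, "dz": 0.002, "rx": 0, "ry": 0, "rz": 0, "claw": 1},
    {"dx": 0, "dy": 0, "dz": 0.001, "rx": 0, "ry": 0, "rz": 0, "claw": 1},
    {"dx": 0, "dy": 0, "dz": 0.0008, "rx": 0, "ry": 0, "rz": 0, "claw": 1},
    {"dx": 0, "dy": 0, "dz": 0.0008, "rx": 0, "ry": 0, "rz": 0, "claw": 1}
  ]
}}

```text
t: 46.78
eef_pos: [517.5, 281.1, 37.1]
tcp_rot: [3.141, -0.002, 0.141]
ft_force: [-3.1, -1.5, 9.6]
opening: 0.319
```

```bash
python3 go.py 516.7 280.8 37 .143
```

```text
t 46.77 pos [517.5 281.1  37.1] rot [ 3.141e+00 -2.000e-03  1.410e-01] open 0.319 F [-3.1 -1.5  9.6] j [ 0.39  0.67  1.8  -0.    0.67  1.82]
shift [-0.0011  0.0002  0.0001] dist 0.9 turn [ 0.0004 -0.001  -0.0013]
```

>>> {"method": "arm_command", "body": {
  "steps": [
    {"dx": 0, "dy": 0, "dz": 0, "rx": 0, "ry": 0, "rz": 0, "claw": 0.2},
    {"dx": 0, "dy": 0, "dz": 0, "rx": 0, "ry": 0, "rz": 0, "claw": -0.4},
    {"dx": 0, "dy": 0, "dz": 0, "rx": 0, "ry": 0, "rz": 0, "claw": -0.4},
    {"dx": 0, "dy": 0, "dz": 0, "rx": 0, "ry": 0, "rz": 0, "claw": -0.4},
    {"dx": 0, "dy": 0, "dz": -0.02, "rx": 0, "ry": 0, "rz": 0, "claw": -0.4},
    {"dx": 0, "dy": 0, "dz": -0.05, "rx": 0, "ry": 0, "rz": 0, "claw": -0.4},
    {"dx": 0, "dy": 0, "dz": -0.06, "rx": 0, "ry": 0, "rz": 0, "claw": -0.4},
    {"dx": 0, "dy": 0, "dz": -0.06, "rx": 0, "ry": 0, "rz": 0, "claw": -0.4},
    {"dx": 0, "dy": 0, "dz": -0.04, "rx": 0, "ry": 0, "rz": 0, "claw": -0.4},
    {"dx": 0, "dy": 0, "dz": -0.02, "rx": 0, "ry": 0, "rz": 0, "claw": -0.4}
  ]
}}

```text
t: 48.02
eef_pos: [516.5, 280.9, 248.2]
tcp_rot: [3.141, -0.003, 0.141]
ft_force: [-0.2, 0.0, 1.0]
opening: 0.701
```

>>> {"method": "arm_command", "body": {
  "steps": [
    {"dx": 0, "dy": 0.02, "dz": 0, "rx": 0, "ry": 0, "rz": 0, "claw": -0.4},
    {"dx": 0, "dy": 0.05, "dz": 0, "rx": 0, "ry": 0, "rz": 0, "claw": -0.4},
    {"dx": 0, "dy": 0.06, "dz": 0, "rx": 0, "ry": 0, "rz": 0, "claw": -0.4},
    {"dx": 0, "dy": 0.06, "dz": 0, "rx": 0, "ry": 0, "rz": 0, "claw": -0.4},
    {"dx": 0, "dy": 0.05, "dz": 0, "rx": 0, "ry": 0, "rz": 0, "claw": -0.4},
    {"dx": 0, "dy": 0.02, "dz": 0, "rx": 0, "ry": 0, "rz": 0, "claw": -0.4},
    {"dx": 0, "dy": 0, "dz": 0, "rx": 0, "ry": 0, "rz": 0, "claw": -0.4}
  ]
}}

```text
t: 48.9
eef_pos: [544.1, 64.5, 247.8]
tcp_rot: [-3.141, -0.001, 0.141]
ft_force: [-0.1, 1.1, 0.2]
opening: 0.704
```

```bash
python3 - <<'E'
from h import *
s=env.state(); print(s["t"],s["eef_pos"])
a=[]
for n in ["scene","top"]:
    p,d=env.read_camera(n); a.append(p); cv2.imwrite(f"pics/{n}12.png",p[:,:,::-1])
    W=xyz(n,d)
    m=(W[...,2]>25)&(W[...,2]<112)&(W[...,0]>330)&(W[...,0]<760)&(abs(W[...,1])<350)&(d>0)
    k,l,st,ce=cv2.connectedComponentsWithStats(m.astype(np.uint8))
    for i in range(1,k):
        if st[i,4]<60: continue
        q=W[l==i]; zt=np.percentile(q[:,2],95); t=q[q[:,2]>zt-5]; r=cv2.minEnclosingCircle(t[:,:2].astype(np.float32)); print(n,ce[i].round(),"ztop",zt.round(1),"c",np.round(r[0],1),round(r[1],1))
E
```

```text
48.9 [544.07665516  64.54620521 247.79010728]
scene [244. 158.] ztop 75.4 c [ 407.3 -279.3] 29.8
scene [211. 177.] ztop 68.7 c [ 500.5 -298.2] 20.5
scene [408. 226.] ztop 100.6 c [455.7 119.4] 17.8
scene [491. 274.] ztop 105.8 c [429.7 268.6] 18.3
scene [219. 256.] ztop 69.3 c [ 683.7 -138.1] 30.3
scene [354. 304.] ztop 90.7 c [673.1 112.4] 13.2
top [385. 177.] ztop 72.9 c [ 684.  -139.2] 28.3
top [257. 182.] ztop 93.1 c [674.2 109.6] 12.6
top [161. 222.] ztop 98.7 c [601.4 292.4] 12.5
top [161. 263.] ztop 89.8 c [517.2 283.9] 28.4
top [472. 268.] ztop 71.9 c [ 501.9 -300.7] 19.9
top [256. 287.] ztop 101.6 c [468.4 117.1] 12.1
top [464. 317.] ztop 78.6 c [ 409.  -281.9] 28.4
```

View pics/scene12.png

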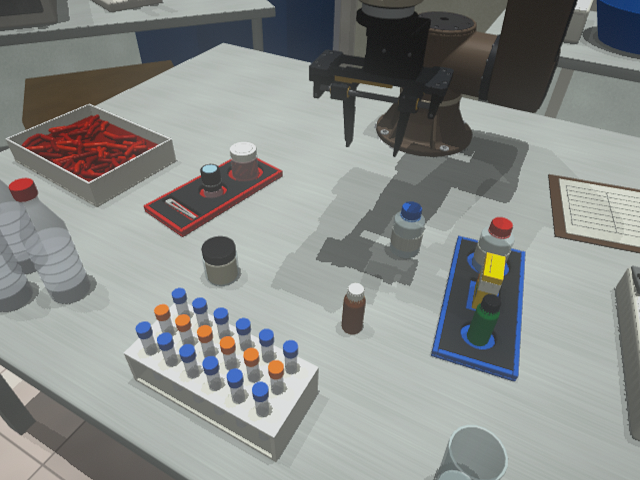

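View pics/top12.png

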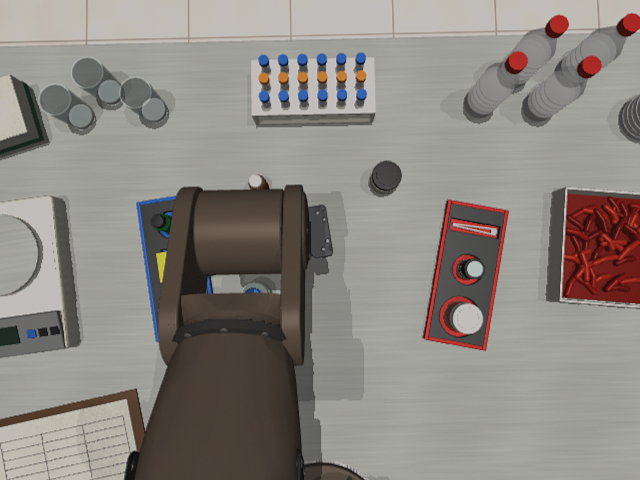

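The pictures show all five items upright in their cut-outs. Each top reads about 5 to 6 mm higher than on the table, which matches the 6 mm tray floors. The other jar and bottles have not moved.

```bash
python3 -c "
from h import *
print(env.job_done()); print(env.state()['t'])"
```

```text
the job is handed in; nothing more can be done
None
the job is handed in; nothing more can be done
```

Both kits are made up and handed in at about 49 s of the 134 s allowed. The order was chilli jar, loupe, red-capped bottle, green bottle, strip box. I lowered each until it touched the cut-out floor (contact 6 to 16 N), then released it.

- **Placed items:** the last camera check shows all five upright and within about 2 mm of their cut-out centres. Their tops are 5 to 6 mm higher than on the table, which matches the 6 mm tray floor.
- **Left alone:** the pepper jar and amber bottle stayed within about 2 mm of their first positions in both cameras. The blue-capped bottle did so in the scene camera.
- **Weaker readings:** in the last top picture the arm hid parts of the blue tray and the blue-capped bottle. The bottle read 12 mm off there, because only the edge of its cap was visible. The strip box was partly hidden too, about 3 mm off centre. The arm also hid the sample bottle from the top camera, so I confirmed it with the scene camera only.
- **Still open:** `job_done()` reports no verdict.

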